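# Load the dry-block heater from the vial carousel

### The arm

A 6-joint arm with a two-finger parallel gripper is mounted at the origin on the work surface. World frame = base frame: x ahead of the robot, y to its left, z up, the work surface at z = 0. Lengths are in m, angles in rad, forces in N, time in s.
With the tool pointing down it reaches from about 0.35 to 0.975 m from the base axis. Payload 4.9 kg.
Tool frame: the origin (TCP) lies at the very end of the fingers, on their centre line; the grasp point (between the pads) lies 19 mm behind it; z points along the fingers, y is the line along which they close (so a half turn about z gives the same grasp; the last joint's range is limited). The gripper opens to 85 mm and grips with 20 to 120 N. Pads are 22 mm wide; open, the fingers measure 114 mm over their backs; the gripper's body (76 mm by 85 mm) begins 54 mm behind the grasp point. The pads swing forward as they close: fully open they stand 13 mm farther back than shut.
Start: joints at [1.2, 0.053, 1.613, -0, 1.476, -0.119], TCP at [0.156, 0.605, 0.197] pointing down, gripper open.
Joint ranges: [-3.01, 3.01], [-1.01, 2.22], [0.06, 2.58], [-1.02, 4.17], [0.09, 2.62], [-3.14, 3.14]. Speed limits (rad/s): [2.57, 2.57, 3.14, 3.14, 3.14, 3.14].

### API

Orientations are given as a rotation vector (axis times angle).
In Python, from station import * gives the robot as it stands.
- The arm moves only by the shell command python3 -m crank 'ROWS' [OPENING] [FORCE]. ROWS is JSON, a list of rows, each an object with "offset": the shift along the tool's x, y, z in m, a list of three; "twist": the turn, a rotation vector about the tool's x, y, z in degrees, a list of three. In form: [{"offset": [x, y, z], "twist": [rx, ry, rz]}, ...]. A call has 1 to 20 rows; each row is the pose to reach, as a shift and turn from the pose commanded when the call began, along the tool's axes at that moment; what a row does not reach only later rows make up. A row lasts 1/8 s, in which the tool goes at most 62.5 mm and 10.7 degrees, less where a joint would pass 70% of its speed; a pose out of reach is approached as far as the arm can. A call with a gripper value outside its range is refused whole. OPENING is the opening, from 0 (shut) to 1 (fully open), set as the call begins (- or left out, the last holds). The fingers move at their own pace and stop on an object; FORCE is the grip in N (left out, the last holds). Time passes only in rows, so rows that repeat a pose let the fingers close. It gives the time, the measured TCP pose, the force, the opening and the grip force at its end, in the units of the state.
- get_obs(): the state, without advancing time (a new reading comes with each control period).
- get_image(name): name is "side" or "top"; returns the picture (384x512x3 uint8, red, green, blue); there is no depth.
- get_calibration(name): a dict with "intrinsics" (3x3 intrinsics, pixels), "world_from_camera" (4x4, takes a point from camera to world coordinates). Camera axes: x right, y up, looking along -z (the intrinsics and any distortion apply to the point x, -y, -z); pixel columns grow to the right and rows downward; lengths in m; the calibration is good to about 2 mm. A picture is of the moment at which its call begins. get_calibration takes no time and is no camera call.
- finish_job(): hands the job in; it is judged then, once.
Trained networks look in the newest picture that a camera, given by its name, has taken for a name from the list of things; names that differ only in an ending like _2 or _b are one class to them, and where a whole thing is asked for, a point or a joint stands for the part that bears it (a point fixed in the world has none). Each returns a list of dicts, best first, with "confidence" (0 to 1); they miss things now and then, are a little off and sometimes report something else, mostly with a low value. They report only what shows in the picture. A call takes as long as a camera call. They do not tell look-alikes from the thing itself.
- cut_out(query, camera): "region" (384x512 bool, what is visible of it) and "rect" ([centre column, centre row, width, height] in pixels, round what is visible of it).
The state is a dict: "t": time; "q": joint angles; "dq": joint speeds; "effort": joint torques, N m; "tool_pos": TCP position; "tool_rot": TCP orientation; "contact_force": force on the tool from outside, world axes, zero at the start; "wrist_torque": the same for the moment, N m; "opening": finger opening in m; "grip_force": force on a finger pad.
Only numpy, scipy, OpenCV 4.12 (cv2) and the standard library are available. Lean on these libraries where they do the work, as an engineer would, in place of code of your own. Each camera call takes 0.05 s, during which the arm holds its last target. There are 200 camera calls.

### The job

Lift the clear hood off the dry-block heater, set it down on the bench, and load the heater from the carousel: turn the carousel by its central knob to bring each tall vial to the window in the clear cover, take it out, and press it gently straight down into a free large well of the aluminium block until it stands fully home. The short vials are standards and stay in the carousel. When all the tall vials are in, put the hood back over the block, gently, so that it sits flat on the heater's top, and leave the other things on the bench alone.

Things in the scene. Friction and masses are not known exactly. Their poses are not given: they have to be found in the camera images.
- carousel: vial carousel, fixed to the bench: grey round base 284 mm across, 20 mm high; six thin posts at the rim carry a fixed clear cover disc, 272 mm across, 114 to 118 mm above the bench. The cover has one window, a notch 100 mm wide and open to the rim on the carousel's -x side (towards the robot), from 48 mm off the axis outwards. Origin on the bench at the axis, z up
- window (a point): middle of the window at the height of the cover, 100 mm from the carousel's axis along its -x: a cup of the rotor directly below this point can be emptied straight upward. The cups to either side of it lie under the cover
- rotor (a joint): angle of the carousel's rotor about its vertical axis (rad), growing anticlockwise seen from above, 0 as it stood at the start; endless, about 0.1 N m of friction, stays where left. The rotor is a white disc (top 30 mm above the bench) with eight cups 45 degrees apart, centres 100 mm from the axis, 24 mm wide inside, 30 mm deep; vials stand in them on the disc and turn with it
- knob (a point): point on the rotor's axis at which to grip its knob, 152 mm above the bench. The knob is a black upright bar above the cover, 60 mm long (along this point's x), 16 mm thick (along its y) and 36 mm high, from 128 to 164 mm above the bench, on a collar 54 mm in diameter
- vial1: tall amber glass screw-cap vial, a straight cylinder 22 mm in diameter with a flat bottom (heel broken by 1 mm), 75 mm high in all; the top 14 mm is the black cap, of the same diameter; about 36 g. Origin at the centre of its bottom, z along it to the cap. Starts standing in a carousel cup; two or three of the four tall vials are present in a run
- vial2: tall amber glass screw-cap vial, a straight cylinder 22 mm in diameter with a flat bottom (heel broken by 1 mm), 75 mm high in all; the top 14 mm is the black cap, of the same diameter; about 36 g. Origin at the centre of its bottom, z along it to the cap. Starts standing in a carousel cup; two or three of the four tall vials are present in a run
- vial3: tall amber glass screw-cap vial, a straight cylinder 22 mm in diameter with a flat bottom (heel broken by 1 mm), 75 mm high in all; the top 14 mm is the black cap, of the same diameter; about 36 g. Origin at the centre of its bottom, z along it to the cap. Starts standing in a carousel cup; two or three of the four tall vials are present in a run
- vial4: tall amber glass screw-cap vial, a straight cylinder 22 mm in diameter with a flat bottom (heel broken by 1 mm), 75 mm high in all; the top 14 mm is the black cap, of the same diameter; about 36 g. Origin at the centre of its bottom, z along it to the cap. Starts standing in a carousel cup; two or three of the four tall vials are present in a run
- short1: short amber glass vial with the same diameters and cap as the tall ones but only 45 mm high: a reference standard that stays in the carousel. Origin at the centre of its bottom, z up
- short2: short amber glass vial with the same diameters and cap as the tall ones but only 45 mm high: a reference standard that stays in the carousel. Origin at the centre of its bottom, z up
- heater: dry-block heater: white case fixed to the bench, from 147 mm on the -x side to 75 mm on the +x side, 224 mm wide (y), deck 62 mm high, lower sloping control panel at -x. In the deck an aluminium block, 84 mm (x) by 164 mm (y), flat top 78 mm above the bench, with a row of four large wells and, on the +x side, five small wells about 12 mm wide (not used). Origin on the bench under the block's centre, z up
- well0 (a point): centre of the mouth of a large well, level with the top of the block: a blind hole 23.5 mm in diameter with a sharp edge (no chamfer) and a flat floor 36 mm below the mouth. The four lie 42 mm apart in a row along the heater's y, 18 mm to the -x side of the block's middle. A tall vial fully home stands 39 mm out of it
- well1 (a point): centre of the mouth of a large well, level with the top of the block: a blind hole 23.5 mm in diameter with a sharp edge (no chamfer) and a flat floor 36 mm below the mouth. The four lie 42 mm apart in a row along the heater's y, 18 mm to the -x side of the block's middle. A tall vial fully home stands 39 mm out of it
- well2 (a point): centre of the mouth of a large well, level with the top of the block: a blind hole 23.5 mm in diameter with a sharp edge (no chamfer) and a flat floor 36 mm below the mouth. The four lie 42 mm apart in a row along the heater's y, 18 mm to the -x side of the block's middle. A tall vial fully home stands 39 mm out of it
- well3 (a point): centre of the mouth of a large well, level with the top of the block: a blind hole 23.5 mm in diameter with a sharp edge (no chamfer) and a flat floor 36 mm below the mouth. The four lie 42 mm apart in a row along the heater's y, 18 mm to the -x side of the block's middle. A tall vial fully home stands 39 mm out of it
- hood: the heater's clear plastic hood, a box open below, 106 mm (its x) by 186 mm (its y) by 68 mm high outside, walls 4 mm, 260 g, loose, on the heater at first; it fits over the block (long side along long side, either way round) with 7 mm to spare on each side, lower edge on the deck. Origin at the centre of its open underside, z up
- hood_grip (a point): point at which to grip the hood's handle, 90 mm above its lower edge. The handle is a black bar on top of the hood, 80 mm long (hood's y), 16 mm thick (hood's x), from 78 to 100 mm above the hood's lower edge, on a narrower foot
- tip_box: dark blue box of yellow pipette tips, 85 by 122 by 61 mm; not part of the job. Origin under its centre
- reagent_bottle: white bottle with a blue cap, 60 mm in diameter, 125 mm high; not part of the job. Origin under its centre
- tube_rack: red microtube rack, 70 by 150 by 50 mm; not part of the job. Origin under its centre
Things that resemble listed ones, but are neither listed nor needed, are in the scene too. Of the things like the hood, leave any that is turquoise; of the rest the larger one is meant.

How it is judged:
At the end, for the whole second after the job is handed in: each tall vial present is upright in a large well, within 3 mm of its axis and 2.5 mm of its floor; hood over the block, within 11 mm of its middle each way, aligned within 0.15 rad, lower edge within 4 mm of the deck; short vials upright in carousel cups; all at rest (((horizontal distance between vial1 and well0 below 0.003 m and z of vial1 in the frame of well0 below -0.0335 m) or (horizontal distance between vial1 and well1 below 0.003 m and z of vial1 in the frame of well1 below -0.0335 m) or (horizontal distance between vial1 and well2 below 0.003 m and z of vial1 in the frame of well2 below -0.0335 m) or (horizontal distance between vial1 and well3 below 0.003 m and z of vial1 in the frame of well3 below -0.0335 m)) and angle between each of vial1, vial2, vial3, vial4's own z axis and vertical below 0.06 rad and linear speed of each of vial1, vial2, vial3, vial4, hood below 0.02 m/s and ((horizontal distance between vial2 and well0 below 0.003 m and z of vial2 in the frame of well0 below -0.0335 m) or (horizontal distance between vial2 and well1 below 0.003 m and z of vial2 in the frame of well1 below -0.0335 m) or (horizontal distance between vial2 and well2 below 0.003 m and z of vial2 in the frame of well2 below -0.0335 m) or (horizontal distance between vial2 and well3 below 0.003 m and z of vial2 in the frame of well3 below -0.0335 m)) and ((horizontal distance between vial3 and well0 below 0.003 m and z of vial3 in the frame of well0 below -0.0335 m) or (horizontal distance between vial3 and well1 below 0.003 m and z of vial3 in the frame of well1 below -0.0335 m) or (horizontal distance between vial3 and well2 below 0.003 m and z of vial3 in the frame of well2 below -0.0335 m) or (horizontal distance between vial3 and well3 below 0.003 m and z of vial3 in the frame of well3 below -0.0335 m)) and ((horizontal distance between vial4 and well0 below 0.003 m and z of vial4 in the frame of well0 below -0.0335 m) or (horizontal distance between vial4 and well1 below 0.003 m and z of vial4 in the frame of well1 below -0.0335 m) or (horizontal distance between vial4 and well2 below 0.003 m and z of vial4 in the frame of well2 below -0.0335 m) or (horizontal distance between vial4 and well3 below 0.003 m and z of vial4 in the frame of well3 below -0.0335 m)) and x of hood in the frame of heater between -0.011 and 0.011 m and y of hood in the frame of heater between -0.011 and 0.011 m and z of hood in the frame of heater between 0.058 and 0.066 m and angle between hood's own z axis and vertical below 0.05 rad and angle between the y axis of hood and the y axis of heater, either way round below 0.15 rad and horizontal distance between short1 and knob between 0.092 and 0.108 m and height (world z) of each of short1, short2 below 0.036 m and angle between each of short1, short2's own z axis and vertical below 0.15 rad and horizontal distance between short2 and knob between 0.092 and 0.108 m); the robot touches nothing.
It fails at once if a short vial is lifted out of its cup or tipped (height (world z) of any of short1, short2 above 0.05 m or angle between any of short1, short2's own z axis and vertical above 0.5 rad).
It fails at once if a glass vial is rammed into the heater with more than 100 N (contact force between any of vial1, vial2, vial3, vial4 and heater above 100 N).
It fails at once if the hood is dropped or rammed onto the heater with more than 80 N (contact force between hood and heater above 80 N).
It fails at once if the tip box, reagent bottle or tube rack is pushed more than 3 cm or tipped (distance of any of tip_box, reagent_bottle, tube_rack from where it was at the start of the episode above 0.03 m or angle between any of tip_box, reagent_bottle, tube_rack's own z axis and vertical above 0.4 rad).
Of vial1, vial2, vial3, vial4 only 2 to 3 are there at a start; the rules pass over those that are not, and their reading is None.
At some moment in a run one of hood may be knocked a few centimetres aside while the robot is not near it.
It also fails if it takes over 210 s, if anything falls off the work surface, if the arm or the gripper's body presses on something with over 40 N, if the wrist force passes 120 N, or if a joint passes its speed limit or range.

## Working session

There is one attempt and no reset: what is moved stays moved. The work goes in short steps, Python scripts to look and compute and a shell command to move; the robot and the scene stay as the last step left them, time stands still between calls to the robot, and variables do not carry over. Pictures are saved under pics/ and viewed, at most 14 in all, crops included, and the job is handed in when it is done.

```bash
mkdir -p pics; ls; python3 - <<'E'
from station import *
import cv2,numpy as np
o=get_obs();print({k:np.round(v,3).tolist() for k,v in o.items()})
for n in("top","side"):
    c=get_calibration(n);print(n,np.round(c["intrinsics"],1).tolist(),np.round(c["world_from_camera"],3).tolist(),[k for k in c])
    im=get_image(n);cv2.imwrite(f"pics/{n}0.png",cv2.resize(im[:,:,::-1],(800,600),interpolation=cv2.INTER_CUBIC))
E
```

```text
pics
{'t': 0.0, 'q': [1.2, 0.053, 1.614, 0.0, 1.476, -0.119], 'dq': [-0.0, 0.0, -0.001, 0.001, -0.001, -0.002], 'effort': [0.0, -39.369, -37.017, -0.0, 0.007, -0.0], 'tool_pos': [0.155, 0.605, 0.196], 'tool_rot': [-0.394, -3.116, 0.003], 'contact_force': [-0.111, -0.359, 0.388], 'wrist_torque': [-0.024, -0.001, -0.04], 'grip_force': 0.0, 'opening': 0.086}
top [[418.3, 0.0, 258.7], [0.0, 418.3, 191.6], [0.0, 0.0, 1.0]] [[-0.109, 0.971, -0.214, 0.207], [-0.994, -0.107, 0.02, -0.126], [-0.003, 0.214, 0.977, 1.416], [0.0, 0.0, 0.0, 1.0]] ['intrinsics', 'world_from_camera']
side [[411.2, 0.0, 257.6], [0.0, 411.2, 193.0], [0.0, 0.0, 1.0]] [[0.983, 0.086, -0.16, 0.278], [-0.182, 0.48, -0.858, -1.285], [0.003, 0.873, 0.487, 0.77], [0.0, 0.0, 0.0, 1.0]] ['intrinsics', 'world_from_camera']
```

View pics/top0.png

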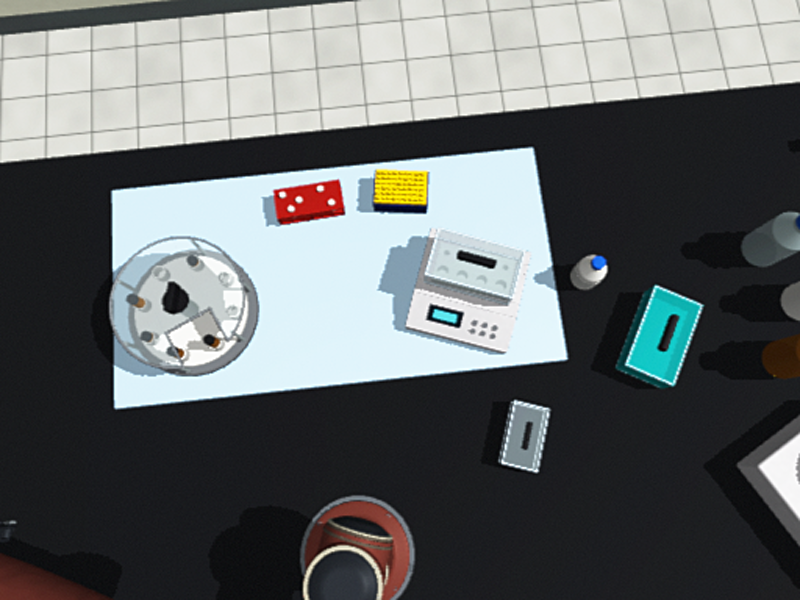

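View pics/side0.png

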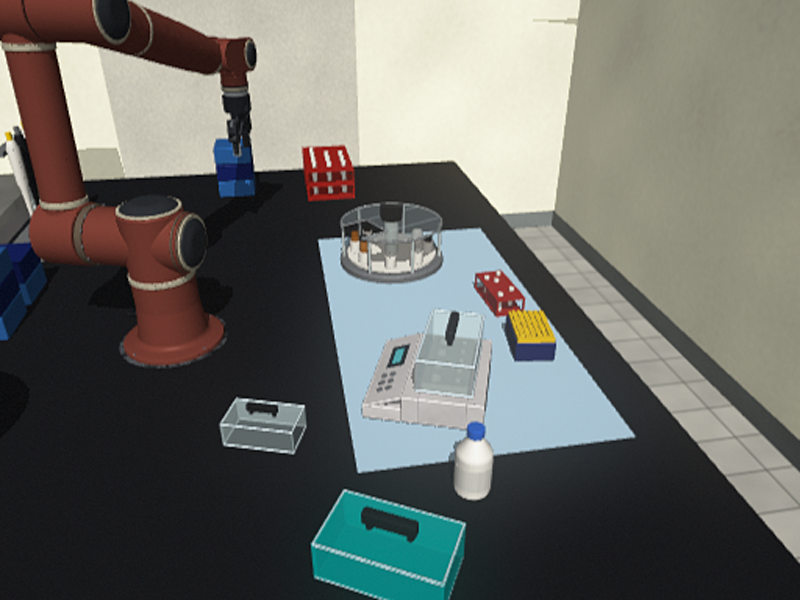

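The top view shows the clear hood on the heater at about (475,265). Of the hood look-alikes, the turquoise one at (660,335) is excluded and the clear box at (525,437) is smaller. The one on the heater is the larger clear hood, so that is the one meant. The carousel is at (185,305), and the rack and tips are behind. I'll confirm with one crop.

```bash
cat > h.py <<'E'
from station import *
import cv2,numpy as np
from scipy.spatial.transform import Rotation as R
from scipy.optimize import least_squares
C={n:get_calibration(n) for n in("top","side")}
def proj(P,n):
    P=np.atleast_2d(P);M=np.linalg.inv(C[n]["world_from_camera"]);p=P@M[:3,:3].T+M[:3,3]
    p=p*[1,-1,-1];u=p@C[n]["intrinsics"].T;return u[:,:2]/u[:,2:]
def ray(uv,z,n):
    K=C[n]["intrinsics"];W=C[n]["world_from_camera"]
    d=np.linalg.inv(K)@[uv[0],uv[1],1];d=W[:3,:3]@(d*[1,-1,-1]);o=W[:3,3];return o+d*(z-o[2])/d[2]
def crop(n,c,w,k,fn,im=None,pts=()):
    "c centre px, w,h half-size, k zoom"
    im=get_image(n) if im is None else im
    x0,y0=int(c[0]-w[0]),int(c[1]-w[1]);x0=max(x0,0);y0=max(y0,0)
    a=im[y0:y0+2*w[1],x0:x0+2*w[0],::-1];a=cv2.resize(a,None,fx=k,fy=k,interpolation=cv2.INTER_CUBIC)
    for p in pts:cv2.circle(a,(int((p[0]-x0+.5)*k),int((p[1]-y0+.5)*k)),2,(0,0,255),-1)
    if fn:cv2.imwrite("pics/"+fn,a)
    return a
E
python3 - <<'E'
from h import *
ims={n:get_image(n) for n in("top","side")}
for n in ims:
    for q in("carousel","heater","hood","hood_grip","knob","vial1","short1"):
        for r in cut_out(q,n)[:6]:
            print(n,q,round(r["confidence"],2),np.round(r["rect"],1).tolist(),r["region"].sum(), np.round(np.argwhere(r["region"]).mean(0)[::-1],1))
a=crop("top",(118,195),(52,50),4,None,ims["top"]);b=crop("top",(300,185),(48,50),4,None,ims["top"])
c=crop("side",(250,153),(52,25),4,None,ims["side"]);d=crop("side",(275,235),(48,50),4,None,ims["side"])
c=cv2.copyMakeBorder(c,0,0,0,0,0)
A=np.hstack([a,b]);A=A[:400]
cv2.imwrite("pics/c1.png",A)
c=cv2.resize(c,(416,200));cc=np.vstack([c,np.zeros((200,416,3),np.uint8)]);cv2.imwrite("pics/c2.png",np.hstack([cc,d]))
E
```

```text
top carousel 0.62 [118.0, 198.6, 96.8, 92.3] 5410 [115.1 192.3]
top heater 0.63 [300.9, 187.2, 76.3, 80.5] 2216 [295.8 200.5]
top hood 0.98 [335.0, 279.1, 32.2, 45.4] 1052 [335.1 278.3]
top hood 0.97 [303.1, 169.8, 64.2, 50.3] 2102 [302.7 169.9]
top hood 0.84 [420.9, 214.0, 52.4, 63.2] 2205 [421.7 214.8]
top hood_grip 0.93 [337.1, 277.3, 36.5, 50.4] 1079 [334.7 278.5]
top hood_grip 0.93 [423.9, 213.8, 51.9, 65.7] 2219 [421.2 215.3]
top hood_grip 0.59 [304.7, 171.5, 67.0, 49.6] 2131 [303.  170.3]
top knob 0.65 [132.3, 207.2, 53.6, 53.2] 1100 [124.8 210.8]
top knob 0.35 [301.9, 185.0, 76.8, 82.8] 2326 [295.2 199.1]
side carousel 0.84 [248.3, 158.6, 68.7, 46.5] 1575 [252.5 153.7]
side carousel 0.16 [273.1, 247.6, 87.1, 65.0] 2603 [269.  249.8]
side heater 0.77 [275.3, 245.2, 82.0, 58.2] 2599 [269.5 249.7]
side hood 0.97 [285.9, 227.1, 45.2, 55.7] 2087 [287.2 226.4]
side hood 0.94 [247.4, 348.2, 96.9, 71.6] 5233 [247.8 351.9]
side hood 0.83 [169.2, 275.2, 54.7, 34.3] 1661 [168.9 272.6]
side hood_grip 0.82 [250.5, 348.4, 95.8, 67.0] 5301 [248.  351.9]
side hood_grip 0.56 [285.1, 226.0, 46.5, 59.2] 2066 [287.  226.8]
side hood_grip 0.56 [167.3, 270.8, 52.8, 34.5] 1577 [168.3 272.7]
side knob 0.9 [251.8, 152.9, 56.1, 42.1] 1100 [250.5 159.8]
side vial1 0.63 [230.4, 157.8, 2.0, 14.7] 25 [231.7 156.5]
side short1 0.31 [250.9, 156.4, 62.1, 52.0] 1726 [252.2 154.1]
```

View pics/c1.png

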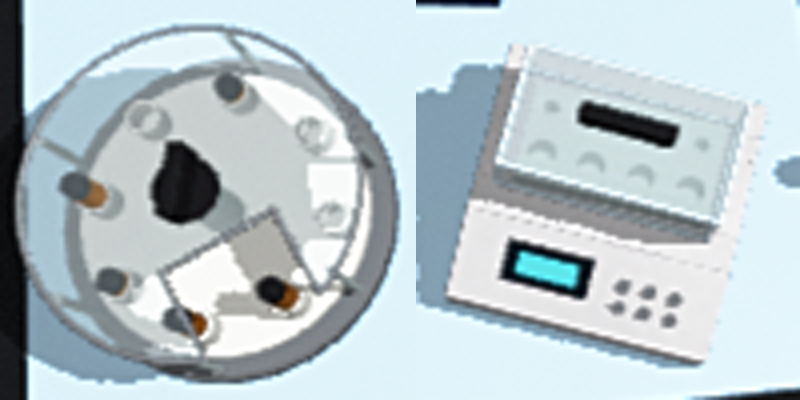

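View pics/c2.png

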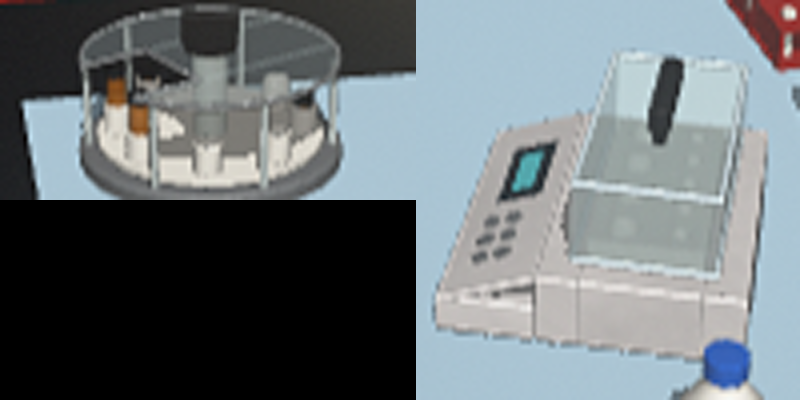

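The crop confirms the target: the clear hood on the heater, with its handle at crop (628,123). The carousel shows three tall vials with amber visible, at (275,290), (188,322) and (82,190). Two short ones are at (232,88) and (115,282). Next I'll work out the poses.

```bash
python3 - <<'E'
from h import *
T=lambda x,y,ox,oy:np.array([x/4+ox-.4,y/4+oy-.4])
tc=lambda x,y:T(x,y,66,145); th=lambda x,y:T(x-416,y,252,135); sh=lambda x,y:T(x-416,y,227,185); sc=lambda x,y:T(x,y,198,128)
# handle triangulate
def tri(a,b):
    f=lambda P:np.r_[proj(P,"top")[0]-a,proj(P,"side")[0]-b]
    r=least_squares(f,[.5,0,.1]);return r.x.round(4),r.fun.round(2)
print("handle",tri(th(628,123),sh(667,100)), ray(th(628,123),.16,"top"))
e=[ray(th(*p),.16,"top") for p in((580,110),(677,137))];print("handle ends",np.round(e,3),np.degrees(np.arctan2(*(e[1]-e[0])[[1,0]])))
for p in((447,297),(705,362)):print("case front z~.02",ray(th(*p),.0,"top").round(3))
for p in((770,103),):print("deck back right",ray(th(*p),.062,"top").round(3))
print("hoodtop",[ray(th(*p),.13,"top").round(3).tolist() for p in((530,50),(752,104),(714,237),(493,170))])
print("side deck corner",ray(sh(748,300),.062,"side").round(3),ray(sh(770,130),.062,"side").round(3),ray(sh(436,328),0,"side").round(3))
# carousel fit
obj=np.array([[-.048,.05,.116],[-.048,-.05,.116],[-.1265,-.05,.116]]);px=np.array([tc(165,270),tc(278,210),tc(318,290)])
def f(p):
    c,s=np.cos(p[2]),np.sin(p[2]);W=obj.copy();W[:,:2]=obj[:,:2]@np.array([[c,s],[-s,c]])+p[:2]
    r=(proj(W,"top")-px).ravel()
    t=np.linspace(0,2*np.pi,181);ci=np.c_[np.cos(t),np.sin(t),0*t]
    q=proj(ci*.136+[p[0],p[1],.116],"top");b=proj(ci*.142+[p[0],p[1],.01],"top")
    return np.r_[r,q[:,0].min()-tc(18,0)[0],q[:,1].min()-tc(0,26)[1],b[:,0].max()-tc(398,0)[0],b[:,1].max()-tc(0,381)[1]]
r=least_squares(f,[.5,.3,0]);print("carousel",r.x,r.fun.round(1))
x=r.x
for n,p,z in(("tall a",(270,288),.105),("tall b",(180,318),.105),("tall c",(77,185),.105),("short",(229,86),.075),("short",(112,279),.075)):
    w=ray(tc(*p),z,"top");d=w[:2]-x[:2];print(n,w.round(3),np.hypot(*d).round(3),np.degrees(np.arctan2(d[1],d[0])).round(1))
for q in((145,120),(315,133),(330,213)):
    w=ray(tc(*q),.06,"top");d=w[:2]-x[:2];print("cup",w.round(3),np.hypot(*d).round(3),np.degrees(np.arctan2(d[1],d[0])).round(1))
print("knob",[ray(tc(*q),.164,"top").round(3).tolist() for q in((175,143),(178,185))])
print("rack,tips",[ray(np.array(p)*.64,.05,"top").round(3).tolist() for p in((347,215),(275,222),(372,208),(430,210))], "bottle",ray(np.array((575,285))*.64,.05,"top").round(3))
E
```

```text
handle (array([ 0.5535, -0.3046,  0.1489]), array([-0.  , -0.28, -0.25,  0.07])) [ 0.54956015 -0.30294476  0.16      ]
handle ends [[ 0.564 -0.267  0.16 ]
 [ 0.534 -0.339  0.16 ]] -112.53723104092886
case front z~.02 [ 0.456 -0.15   0.   ]
case front z~.02 [ 0.377 -0.363  0.   ]
deck back right [ 0.58  -0.438  0.062]
hoodtop [[0.627, -0.237, 0.13], [0.562, -0.408, 0.13], [0.458, -0.362, 0.13], [0.531, -0.196, 0.13]]
side deck corner [ 0.583 -0.432  0.062] [ 0.663 -0.226  0.062] [ 0.377 -0.347  0.   ]
carousel [0.54189132 0.30756626 0.43001481] [-0.7  0.4 -0.8 -0.6  0.7  0.4  0.6 -0.1  0.3 -0.1]
tall a [0.457 0.252 0.105] 0.101 -146.8
tall b [0.441 0.324 0.105] 0.102 170.8
tall c [0.558 0.403 0.105] 0.096 80.5
short [0.637 0.287 0.075] 0.097 -12.2
short [0.484 0.388 0.075] 0.099 125.6
cup [0.62  0.363 0.06 ] 0.095 35.5
cup [0.593 0.222 0.06 ] 0.1 -59.4
cup [0.523 0.213 0.06 ] 0.097 -101.3
knob [[0.567, 0.303, 0.164], [0.534, 0.302, 0.164]]
rack,tips [[0.709, -0.049, 0.05], [0.71, 0.11, 0.05], [0.719, -0.106, 0.05], [0.7, -0.232, 0.05]] bottle [ 0.497 -0.522  0.05 ]
```

```bash
cat >> h.py <<'E'
def down(a):
    a=np.radians(a);return np.array([[-np.sin(a),np.cos(a),0],[np.cos(a),np.sin(a),0],[0,0,-1.]]).T
def to(x,y,z,a=None,flip=0):
    "offset (mm), twist (deg), rows; a = world angle of tool y, mod 180"
    o=get_obs();Rc=R.from_rotvec(o["tool_rot"]).as_matrix();a0=np.degrees(np.arctan2(Rc[1,1],Rc[0,1]))
    if a is None:a=a0
    else:
        a=a0+(a-a0+90)%180-90+180*flip
    d=np.array([x,y,z])-o["tool_pos"];of=Rc.T@d;tw=R.from_matrix(Rc.T@down(a)).as_rotvec(degrees=True)
    q6=o["q"][5]+np.radians(a0-a)+np.arctan2(y,x)-np.arctan2(o["tool_pos"][1],o["tool_pos"][0])
    print("to",(x,y,z,round(a,1)),"offset",of.round(4),"twist",tw.round(2),"rows",round(max(np.linalg.norm(of)/.0625,np.linalg.norm(tw)/10.7),1),"q6~",round(q6,2))
def st():
    o=get_obs();Rc=R.from_rotvec(o["tool_rot"]).as_matrix()
    print("t",round(o["t"],2),"pos",o["tool_pos"].round(4) if hasattr(o["tool_pos"],"round") else o["tool_pos"],"yaw",np.degrees(np.arctan2(Rc[1,1],Rc[0,1])).round(1),"tilt",np.degrees(np.arccos(-Rc[2,2])).round(2),"F",np.round(o["contact_force"],1),"grip",round(o["grip_force"],1),"open",round(o["opening"],4),"q6",round(o["q"][5],2))
E
python3 -c "
from h import *
st();to(.4,.1,.33,-22);to(.553,-.303,.22,-22);to(.553,-.303,.22,-22,1)"
```

```text
t 0.9 pos [0.1557 0.6053 0.1974] yaw 75.6 tilt 0.0 F [ 0.3 -0.1 -0.7] grip 0.0 open 0.0853 q6 -0.12
to (0.4, 0.1, 0.33, np.float64(158.0)) offset [-0.3625 -0.4285 -0.1326] twist [ -0.    -0.   -82.43] rows 9.2 q6~ -2.63
to (0.553, -0.303, 0.22, np.float64(158.0)) offset [-0.611  -0.7807 -0.0226] twist [ -0.    -0.   -82.43] rows 15.9 q6~ -3.38
to (0.553, -0.303, 0.22, np.float64(338.0)) offset [-0.611  -0.7807 -0.0226] twist [-0.    0.   97.57] rows 15.9 q6~ -6.52
```

```bash
python3 - <<'E'
s=open('h.py').read()
s=s.replace('a=a0+(a-a0+90)%180-90+180*flip','q1=np.degrees(np.arctan2(y,x));a=q1-((q1-a+90)%180-90+180*flip)')
s=s.replace('q6=o["q"][5]+np.radians(a0-a)+np.arctan2(y,x)-np.arctan2(o["tool_pos"][1],o["tool_pos"][0])','q6=np.arctan2(y,x)-np.radians(a)')
open('h.py','w').write(s)
E
python3 -c "
from h import *
to(.4,.1,.3,30);to(.553,-.303,.22,-22)"
```

```text
to (0.4, 0.1, 0.3, np.float64(30.0)) offset [-0.3625 -0.4285 -0.1026] twist [-0.    0.   45.57] rows 9.1 q6~ -0.28
to (0.553, -0.303, 0.22, np.float64(-22.0)) offset [-0.611  -0.7807 -0.0226] twist [-0.    0.   97.57] rows 15.9 q6~ -0.12
```

```bash
python3 -m crank '[{"offset":[-0.12,-0.14,-0.08],"twist":[0,0,20]},{"offset":[-0.36,-0.43,-0.1],"twist":[0,0,45]},{"offset":[-0.36,-0.43,-0.1],"twist":[0,0,45]},{"offset":[-0.36,-0.43,-0.1],"twist":[0,0,45]},{"offset":[-0.36,-0.43,-0.1],"twist":[0,0,45]},{"offset":[-0.36,-0.43,-0.1],"twist":[0,0,45]},{"offset":[-0.36,-0.43,-0.1],"twist":[0,0,45]},{"offset":[-0.611,-0.781,-0.06],"twist":[0,0,97.5]},{"offset":[-0.611,-0.781,-0.06],"twist":[0,0,97.5]},{"offset":[-0.611,-0.781,-0.06],"twist":[0,0,97.5]},{"offset":[-0.611,-0.781,-0.06],"twist":[0,0,97.5]},{"offset":[-0.611,-0.781,-0.06],"twist":[0,0,97.5]},{"offset":[-0.611,-0.781,-0.06],"twist":[0,0,97.5]},{"offset":[-0.611,-0.781,-0.06],"twist":[0,0,97.5]},{"offset":[-0.611,-0.781,-0.06],"twist":[0,0,97.5]},{"offset":[-0.611,-0.781,-0.06],"twist":[0,0,97.5]},{"offset":[-0.611,-0.781,-0.06],"twist":[0,0,97.5]},{"offset":[-0.611,-0.781,-0.06],"twist":[0,0,97.5]}]' 0.6 30; python3 - <<'E'
from h import *
st()
a=crop("top",(300,185),(50,50),4,None);b=crop("side",(285,215),(50,50),4,None)
cv2.imwrite("pics/c3.png",np.hstack([a,b]))
o=get_obs();p=np.array(o["tool_pos"]);print(proj(p,"top"),proj(p,"side"));to(.553,-.303,.22,-22)
E
```

```text
t: 3.15
tool_pos: [0.5527, -0.3032, 0.2571]
tool_rot: [-2.603, -1.757, 0.0]
contact_force: [-0.4, -0.9, -0.2]
opening: 0.0514
grip_force: 0.0
t 3.15 pos [ 0.5527 -0.3032  0.2571] yaw -22.0 tilt 0.06 F [-0.4 -0.9 -0.2] grip 0.0 open 0.0514 q6 -0.24
[[307.74485864 154.92568659]] [[290.24957026 175.54164928]]
to (0.553, -0.303, 0.22, np.float64(-22.0)) offset [-0.0006  0.0004  0.0381] twist [ 0.05 -0.    0.14] rows 0.6 q6~ -0.12
```

View pics/c3.png

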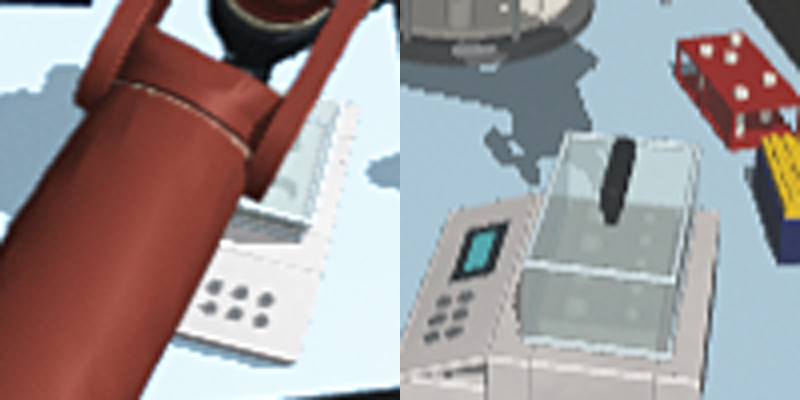

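```bash
python3 - <<'E'
from h import *
print(proj([.1557,.6053,.1974],"side"),"expect ~152,99")
im=get_image("side");cv2.imwrite("pics/s1.png",cv2.resize(im[:,:,::-1],(800,600)))
E
```

```text
[[155.90032227 106.41881098]] expect ~152,99
```

View pics/s1.png

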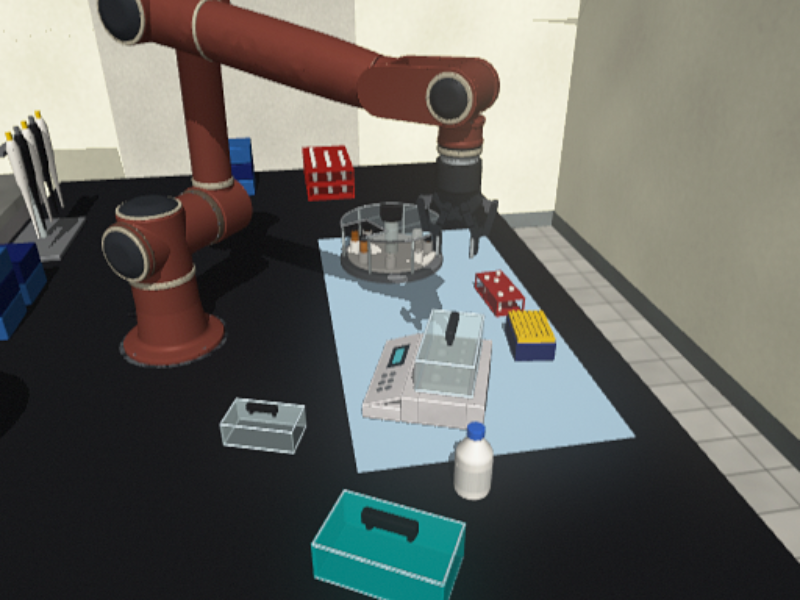

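The fingertips appear at about (455,248), higher in the picture than the TCP projection at (453,274). I'll go down 50 mm, still above the handle, and look closely.

```bash
python3 -m crank '[{"offset":[0,0,0.05],"twist":[0,0,0]},{"offset":[0,0,0.05],"twist":[0,0,0]},{"offset":[0,0,0.05],"twist":[0,0,0]},{"offset":[0,0,0.05],"twist":[0,0,0]}]' 0.4; python3 - <<'E'
from h import *
st();p=np.array(get_obs()["tool_pos"]);u=proj(p,"side")[0];v=proj(p,"top")[0];print(u,v,[proj(p+[0,0,-.05],"side")])
crop("side",(290,190),(50,50),6,"c4.png",pts=[u])
E
```

```text
t: 3.8
tool_pos: [0.5539, -0.3038, 0.2103]
tool_rot: [2.6, 1.757, 0.002]
contact_force: [0.1, -0.0, 0.5]
opening: 0.0344
grip_force: 0.0
t 3.8 pos [ 0.5539 -0.3038  0.2103] yaw -21.9 tilt 0.24 F [ 0.1 -0.   0.5] grip 0.0 open 0.0344 q6 -0.24
[290.04335114 190.90105978] [306.415186   159.31415038] [array([[289.32706301, 206.1136482 ]])]
```

View pics/c4.png

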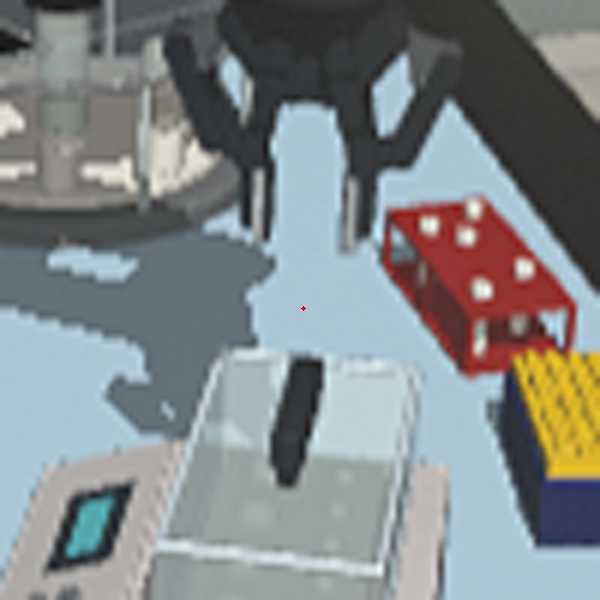

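```bash
cat >> h.py <<'E'
def tips(n="side"):
    im=get_image(n).astype(int);b=cv2.resize(cv2.imread("pics/side0.png")[:,:,::-1],(512,384),interpolation=cv2.INTER_AREA).astype(int)
    m=(im.max(2)<75)&(np.abs(im-b).sum(2)>120);p=np.array(get_obs()["tool_pos"]);u=proj(p,n)[0]
    u0=int(round(u[0]))
    return u.round(1),[(c,int(np.flatnonzero(m[:230,c]).max(initial=0))) for c in range(u0-14,u0+15,1)]
E
python3 -m crank '[{"offset":[0,0,0.035],"twist":[0,0,0]},{"offset":[0,0,0.035],"twist":[0,0,0]},{"offset":[0,0,0.035],"twist":[0,0,0]},{"offset":[0,0,0.035],"twist":[0,0,0]}]'; python3 - <<'E'
from h import *
st();print(tips());print(proj([0,0,0],"side"),proj([.4,.3,0],"side"),proj([0,0,0],"top"))
E
```

```text
t: 4.35
tool_pos: [0.5537, -0.3039, 0.1745]
tool_rot: [2.601, 1.757, 0.002]
contact_force: [-0.2, 0.4, -0.1]
opening: 0.0343
grip_force: 0.0
t 4.35 pos [ 0.5537 -0.3039  0.1745] yaw -21.9 tilt 0.17 F [-0.2  0.4 -0.1] grip 0.0 open 0.0343 q6 -0.24
(array([289.4, 202. ]), [(275, 176), (276, 176), (277, 176), (278, 177), (279, 186), (280, 188), (281, 185), (282, 179), (283, 190), (284, 189), (285, 170), (286, 168), (287, 168), (288, 168), (289, 168), (290, 168), (291, 168), (292, 168), (293, 200), (294, 169), (295, 169), (296, 173), (297, 180), (298, 180), (299, 190), (300, 190), (301, 184), (302, 180), (303, 179)])
[[111.60951742 215.89797994]] [[217.71036972 169.9124115 ]] [[228.15689843 353.85429675]]
```

```bash
python3 -m crank '[{"offset":[0,0,0.01],"twist":[0,0,0]},{"offset":[0,0,0.02],"twist":[0,0,0]},{"offset":[0,0,0.035],"twist":[0,0,0]},{"offset":[0,0,0.035],"twist":[0,0,0]},{"offset":[0,0,0.035],"twist":[0,0,0]}]'; python3 - <<'E'
from h import *
st();t=tips();print(t)
a=crop("side",(290,190),(50,50),4,None,pts=[t[0]]);b=crop("top",(300,160),(50,50),4,None);cv2.imwrite("pics/c5.png",np.hstack([a,b]))
E
```

```text
t: 5.03
tool_pos: [0.5528, -0.3033, 0.1372]
tool_rot: [-2.603, -1.758, 0.0]
contact_force: [0.8, 1.0, 0.7]
opening: 0.0341
grip_force: 0.0
t 5.03 pos [ 0.5528 -0.3033  0.1372] yaw -21.9 tilt 0.02 F [0.8 1.  0.7] grip 0.0 open 0.0341 q6 -0.24
(array([288.7, 212.8]), [(275, 188), (276, 188), (277, 188), (278, 190), (279, 199), (280, 199), (281, 191), (282, 190), (283, 201), (284, 192), (285, 180), (286, 180), (287, 180), (288, 180), (289, 180), (290, 180), (291, 180), (292, 181), (293, 200), (294, 181), (295, 185), (296, 192), (297, 192), (298, 201), (299, 201), (300, 195), (301, 191), (302, 191), (303, 191)])
```

View pics/c5.png

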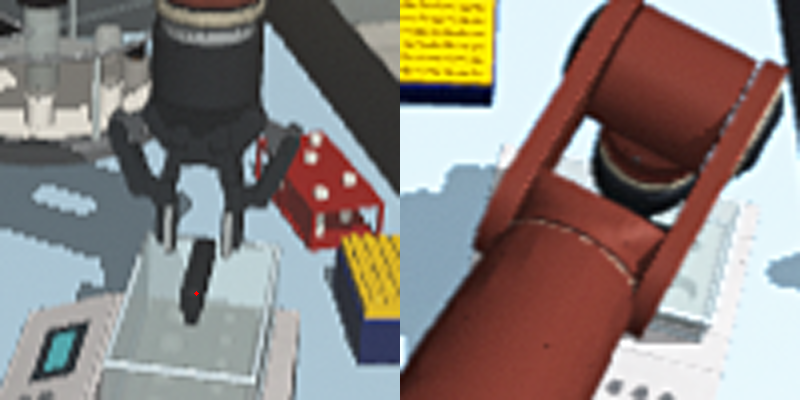

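```bash
python3 -m crank '[{"offset":[0,0,0],"twist":[0,0,0]},{"offset":[0,0,0],"twist":[0,0,0]},{"offset":[0,0,0],"twist":[0,0,0]},{"offset":[0,0,0],"twist":[0,0,0]},{"offset":[0,0,0],"twist":[0,0,0]},{"offset":[0,0,0],"twist":[0,0,0]}]' 0 20; python3 -c "
from h import *
st();print(tips())"
```

```text
t: 5.92
tool_pos: [0.5529, -0.3033, 0.1374]
tool_rot: [2.603, 1.758, -0.0]
contact_force: [0.8, -0.9, 0.2]
opening: 0.0
grip_force: 0.0
t 5.92 pos [ 0.5529 -0.3033  0.1374] yaw -21.9 tilt 0.0 F [ 0.8 -0.9  0.2] grip 0.0 open 0.0 q6 -0.24
(array([288.6, 212.8]), [(275, 184), (276, 185), (277, 186), (278, 187), (279, 189), (280, 189), (281, 189), (282, 189), (283, 189), (284, 191), (285, 200), (286, 200), (287, 191), (288, 191), (289, 199), (290, 192), (291, 192), (292, 199), (293, 200), (294, 195), (295, 191), (296, 190), (297, 190), (298, 191), (299, 190), (300, 190), (301, 189), (302, 188), (303, 187)])
```

```bash
python3 - <<'E'
from h import *
for dx,dy in((0,0),(0.02,.055)):
  for z in(.137,.17,.3,.35,.4,.45):print(dx,dy,z,proj([.553+dx,-.303+dy,z],"top").round(1),proj([.553+dx,-.303+dy,z],"side").round(1))
o=get_obs();print(np.round(o["q"],3))
E
```

```text
0 0 0.137 [[303.7 166.3]] [[288.6 212.9]]
0 0 0.17 [[304.8 163.4]] [[289.1 203.1]]
0 0 0.3 [[309.7 150.3]] [[291.  161.9]]
0 0 0.35 [[311.8 144.5]] [[291.8 144.7]]
0 0 0.4 [[314.2 138.2]] [[292.6 126.8]]
0 0 0.45 [[316.8 131.3]] [[293.5 108. ]]
0.02 0.055 0.137 [[285.7 162.1]] [[290.6 202.8]]
0.02 0.055 0.17 [[286.4 159.1]] [[291.  193.3]]
0.02 0.055 0.3 [[289.2 145.6]] [[293.  153.3]]
0.02 0.055 0.35 [[290.5 139.6]] [[293.8 136.7]]
0.02 0.055 0.4 [[291.9 133.1]] [[294.6 119.4]]
0.02 0.055 0.45 [[293.4 125.9]] [[295.5 101.4]]
[-0.62   0.108  1.656 -0.     1.377 -0.237]
```

```bash
python3 -m crank '[{"offset":[0,0,0],"twist":[0,0,0]},{"offset":[0,0,0],"twist":[0,0,0]},{"offset":[0,0,0],"twist":[0,0,0]},{"offset":[0,0,0.004],"twist":[0,0,0]},{"offset":[0,0,0.008],"twist":[0,0,0]},{"offset":[0,0,0.008],"twist":[0,0,0]}]' 0.45 20;python3 -m crank '[{"offset":[0,0,0.004],"twist":[0,0,0]},{"offset":[0,0,0.008],"twist":[0,0,0]},{"offset":[0,0,0.012],"twist":[0,0,0]},{"offset":[0,0,0.012],"twist":[0,0,0]}]'; python3 -c "
from h import *
st();print(tips())"
```

```text
t: 6.72
tool_pos: [0.5525, -0.303, 0.1286]
tool_rot: [-2.602, -1.758, 0.001]
contact_force: [-0.3, 0.0, 0.5]
opening: 0.0382
grip_force: 0.0
t: 7.22
tool_pos: [0.5525, -0.3031, 0.1167]
tool_rot: [-2.603, -1.758, 0.001]
contact_force: [-0.3, -0.5, 0.6]
opening: 0.0385
grip_force: 0.0
t 7.22 pos [ 0.5525 -0.3031  0.1167] yaw -21.9 tilt 0.06 F [-0.3 -0.5  0.6] grip 0.0 open 0.0385 q6 -0.24
(array([288.3, 218.7]), [(274, 194), (275, 194), (276, 195), (277, 196), (278, 205), (279, 205), (280, 197), (281, 196), (282, 207), (283, 197), (284, 187), (285, 187), (286, 187), (287, 187), (288, 186), (289, 186), (290, 187), (291, 187), (292, 187), (293, 200), (294, 188), (295, 191), (296, 195), (297, 198), (298, 207), (299, 207), (300, 205), (301, 198), (302, 197)])
```

```bash
python3 -m crank '[{"offset":[0,0,0.005],"twist":[0,0,0]},{"offset":[0,0,0.010],"twist":[0,0,0]},{"offset":[0,0,0.010],"twist":[0,0,0]},{"offset":[0,0,0.010],"twist":[0,0,0]}]';python3 -m crank '[{"offset":[0,0,0],"twist":[0,0,0]},{"offset":[0,0,0],"twist":[0,0,0]},{"offset":[0,0,0],"twist":[0,0,0]},{"offset":[0,0,0],"twist":[0,0,0]},{"offset":[0,0,0],"twist":[0,0,0]}]' 0 40; python3 -c "
from h import *
st()"
```

```text
t: 7.78
tool_pos: [0.5528, -0.3033, 0.1073]
tool_rot: [-2.603, -1.758, 0.0]
contact_force: [0.2, -0.4, -0.2]
opening: 0.0385
grip_force: 0.0
t: 8.4
tool_pos: [0.5532, -0.3035, 0.1078]
tool_rot: [2.603, 1.758, 0.001]
contact_force: [1.4, -1.1, 0.8]
opening: 0.0147
grip_force: 44.2
t 8.4 pos [ 0.5532 -0.3035  0.1078] yaw -21.9 tilt 0.06 F [ 1.4 -1.1  0.8] grip 44.2 open 0.0147 q6 -0.24
```

```bash
python3 -m crank '[{"offset":[0,0,-0.005],"twist":[0,0,0]},{"offset":[0,0,-0.02],"twist":[0,0,0]},{"offset":[0,0,-0.05],"twist":[0,0,0]},{"offset":[0,0,-0.1],"twist":[0,0,0]},{"offset":[0,0,-0.12],"twist":[0,0,0]},{"offset":[0,0,-0.12],"twist":[0,0,0]},{"offset":[0,0,-0.12],"twist":[0,0,0]}]'; python3 -c "
from h import *
st();to(.5,.015,.22,-90);to(.5,.015,.22,-90,-1)"
```

```text
t: 9.28
tool_pos: [0.5519, -0.3027, 0.2248]
tool_rot: [-2.6, -1.756, 0.002]
contact_force: [0.4, -0.1, -2.6]
opening: 0.015
grip_force: 44.0
t 9.28 pos [ 0.5519 -0.3027  0.2248] yaw -21.9 tilt 0.22 F [ 0.4 -0.1 -2.6] grip 44.0 open 0.015 q6 -0.24
to (0.5, 0.015, 0.22, np.float64(90.0)) offset [ 0.2753 -0.1667  0.0057] twist [-9.0000e-02 -2.4000e-01 -1.1193e+02] rows 10.5 q6~ -1.54
to (0.5, 0.015, 0.22, np.float64(270.0)) offset [ 0.2753 -0.1667  0.0057] twist [-0.22  0.09 68.07] rows 6.4 q6~ -4.68
```

```bash
python3 -m crank '[{"offset":[0.275,-0.167,0],"twist":[0,0,68]},{"offset":[0.275,-0.167,0],"twist":[0,0,68]},{"offset":[0.275,-0.167,0],"twist":[0,0,68]},{"offset":[0.275,-0.167,0],"twist":[0,0,68]},{"offset":[0.275,-0.167,0],"twist":[0,0,68]},{"offset":[0.275,-0.167,0],"twist":[0,0,68]},{"offset":[0.275,-0.167,0],"twist":[0,0,68]},{"offset":[0.275,-0.167,0.06],"twist":[0,0,68]},{"offset":[0.275,-0.167,0.1],"twist":[0,0,68]},{"offset":[0.275,-0.167,0.14],"twist":[0,0,68]},{"offset":[0.275,-0.167,0.16],"twist":[0,0,68]},{"offset":[0.275,-0.167,0.168],"twist":[0,0,68]},{"offset":[0.275,-0.167,0.168],"twist":[0,0,68]},{"offset":[0.275,-0.167,0.168],"twist":[0,0,68]}]'; python3 -c "
from h import *
st()"
```

```text
t: 11.02
tool_pos: [0.5014, 0.014, 0.0604]
tool_rot: [3.141, 0.002, 0.003]
contact_force: [-0.2, 0.3, -1.4]
opening: 0.0146
grip_force: 43.8
t 11.03 pos [0.5014 0.014  0.0604] yaw -89.9 tilt 0.1 F [-0.2  0.3 -1.4] grip 43.8 open 0.0146 q6 1.45
```

```bash
for i in 1 2; do python3 -m crank '[{"offset":[0,0,0.002],"twist":[0,0,0]},{"offset":[0,0,0.004],"twist":[0,0,0]},{"offset":[0,0,0.004],"twist":[0,0,0]},{"offset":[0,0,0.004],"twist":[0,0,0]}]' | grep -E "tool_pos|force"; done
```

```text
tool_pos: [0.5006, 0.0141, 0.0554]
contact_force: [0.2, 0.2, -2.0]
grip_force: 43.8
tool_pos: [0.5006, 0.0141, 0.0514]
contact_force: [1.2, 1.1, -2.2]
grip_force: 43.8
```

```bash
for i in 1 2 3; do python3 -m crank '[{"offset":[0,0,0.001],"twist":[0,0,0]},{"offset":[0,0,0.002],"twist":[0,0,0]},{"offset":[0,0,0.002],"twist":[0,0,0]},{"offset":[0,0,0.002],"twist":[0,0,0]}]' | grep -E "tool_pos|force"; done
```

```text
tool_pos: [0.5006, 0.0141, 0.0494]
contact_force: [0.7, 0.5, -2.5]
grip_force: 43.8
tool_pos: [0.5006, 0.0141, 0.0474]
contact_force: [1.0, 0.5, -1.9]
grip_force: 43.8
tool_pos: [0.5007, 0.0141, 0.0457]
contact_force: [-0.9, -0.4, 1.2]
grip_force: 44.2
```

```bash
python3 -m crank '[{"offset":[0,0,0],"twist":[0,0,0]},{"offset":[0,0,0],"twist":[0,0,0]},{"offset":[0,0,0],"twist":[0,0,0]},{"offset":[0,0,-0.02],"twist":[0,0,0]},{"offset":[0,0,-0.08],"twist":[0,0,0]},{"offset":[0,0,-0.22],"twist":[0,0,0]},{"offset":[0,0,-0.22],"twist":[0,0,0]},{"offset":[0,0,-0.22],"twist":[0,0,0]},{"offset":[0,0,-0.22],"twist":[0,0,0]}]' 0.45; python3 - <<'E'
from h import *
st()
a=crop("top",(300,185),(50,50),6,None);b=crop("side",(275,235),(50,50),4,None)
cv2.imwrite("pics/c6.png",np.hstack([cv2.resize(a,(400,400)),b]))
np.save("top1.npy",get_image("top"));np.save("side1.npy",get_image("side"))
E
```

```text
t: 14.65
tool_pos: [0.5012, 0.0141, 0.2665]
tool_rot: [3.141, 0.002, 0.004]
contact_force: [-0.2, -0.6, -0.7]
opening: 0.0385
grip_force: 0.0
t 14.65 pos [0.5012 0.0141 0.2665] yaw -89.9 tilt 0.15 F [-0.2 -0.6 -0.7] grip 0.0 open 0.0385 q6 1.45
```

View pics/c6.png

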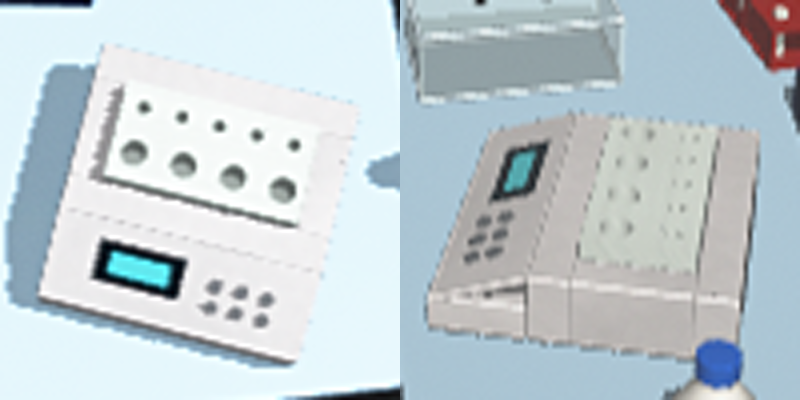

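The wells are clear of the hood: the four large ones sit at about (133,152), (183,165), (233,178) and (283,190) in the left crop. Next I'll measure them and check the fingertip height offset with a gentle touch on the bench.

```bash
python3 - <<'E'
from h import *
t=np.load("top1.npy").astype(float);s=np.load("side1.npy").astype(float)
g=t.mean(2);k=6
a=np.array([[133,152],[183,165],[233,178],[283,190]])/4+[250,135]
cs=[]
for c in a:
    x0,y0=int(round(c[0]))-7,int(round(c[1]))-7;p=g[y0:y0+14,x0:x0+14];P=cv2.resize(p,None,fx=8,fy=8,interpolation=cv2.INTER_CUBIC)
    bg=np.percentile(P,85);m=(P<bg-18).astype(np.uint8)
    n,l,stt,cen=cv2.connectedComponentsWithStats(m);i=1+np.argmax(stt[1:,4]);x,y,w,h,A=stt[i]
    cs.append([x0+(x+w/2)/8-.5,y0+(y+h/2)/8-.5]);print(c,bg.round(),w/8,h/8,A/64,np.round(cs[-1],2))
cs=np.array(cs);W=np.array([ray(c,.078,"top")[:2] for c in cs]);print(W.round(4),np.hypot(*np.diff(W,axis=0).T).round(4))
def model(p):
    yy=np.array([.063,.021,-.021,-.063]);c,sn=np.cos(p[2]),np.sin(p[2]);return np.c_[p[0]+c*-.018-sn*yy,p[1]+sn*-.018+c*yy]
r=least_squares(lambda p:(model(p)-W).ravel(),[.553,-.302,-.37]);print("heater",r.x.round(4),np.degrees(r.x[2]),"res mm",(r.fun*1e3).round(1));print(model(r.x).round(4))
# project outline for check
p=r.x;c,sn=np.cos(p[2]),np.sin(p[2]);L=lambda x,y,z:[p[0]+c*x-sn*y,p[1]+sn*x+c*y,z]
pts=[L(x,y,.078) for x in(-.042,.042) for y in(-.082,.082)]+[L(.075,y,.062) for y in(-.112,.112)]+[L(-.018,y,.078) for y in(.063,.021,-.021,-.063)]
A=crop("top",(300,185),(50,50),4,None,np.load("top1.npy"),proj(pts,"top"));B=crop("side",(275,235),(50,50),4,None,np.load("side1.npy"),proj(pts,"side"))
cv2.imwrite("pics/c7.png",np.hstack([A,B]));to(.37,.1,.1,-90)
E
```

```text
[283.25 173.  ] 253.0 7.625 7.125 43.0625 [283.06 172.69]
[295.75 176.25] 252.0 7.625 7.375 42.265625 [295.19 175.81]
[308.25 179.5 ] 252.0 7.75 7.375 41.796875 [307.88 178.94]
[320.75 182.5 ] 252.0 7.5 7.5 44.140625 [320.12 182.  ]
[[ 0.5547 -0.2404]
 [ 0.5397 -0.2789]
 [ 0.5246 -0.3191]
 [ 0.5099 -0.3577]] [0.0413 0.043  0.0414]
heater [ 0.5491 -0.3054 -0.3646] -20.89239428109482 res mm [-0.   0.2 -0.  -0.5  0.2  0.4 -0.1 -0.1]
[[ 0.5547 -0.2402]
 [ 0.5397 -0.2794]
 [ 0.5248 -0.3186]
 [ 0.5098 -0.3579]]
to (0.37, 0.1, 0.1, np.float64(90.0)) offset [-0.1286 -0.0858  0.1631] twist [-4.3000e-01 -5.0000e-02 -1.7993e+02] rows 16.8 q6~ -1.31
```

View pics/c7.png

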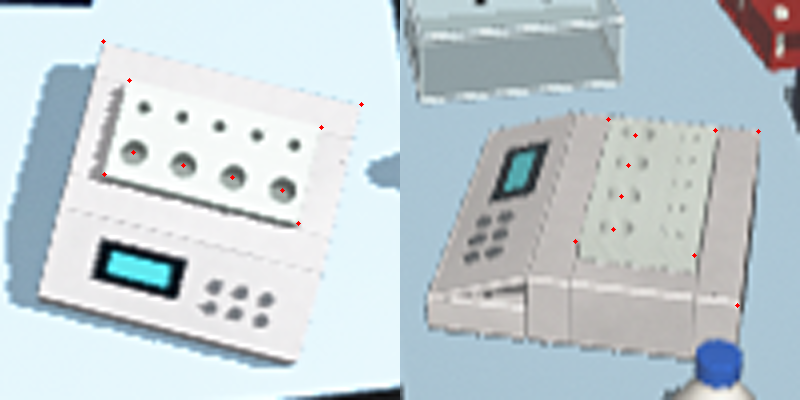

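```bash
python3 -m crank '[{"offset":[-0.129,-0.086,0],"twist":[0,0,0]},{"offset":[-0.129,-0.086,0],"twist":[0,0,0]},{"offset":[-0.129,-0.086,0],"twist":[0,0,0]},{"offset":[-0.129,-0.086,0.1],"twist":[0,0,0]},{"offset":[-0.129,-0.086,0.2],"twist":[0,0,0]},{"offset":[-0.129,-0.086,0.25],"twist":[0,0,0]},{"offset":[-0.129,-0.086,0.26],"twist":[0,0,0]},{"offset":[-0.129,-0.086,0.26],"twist":[0,0,0]},{"offset":[-0.129,-0.086,0.26],"twist":[0,0,0]}]' 0.28;python3 -c "
from h import *
st()
d=0.01/2"; for i in 1 2 3; do python3 -m crank '[{"offset":[0,0,0.003],"twist":[0,0,0]},{"offset":[0,0,0.006],"twist":[0,0,0]},{"offset":[0,0,0.006],"twist":[0,0,0]},{"offset":[0,0,0.006],"twist":[0,0,0]}]' | grep -E "pos|ct_force"; done
```

```text
t: 15.98
tool_pos: [0.3713, 0.1, 0.0055]
tool_rot: [3.142, 0.002, -0.002]
contact_force: [-0.1, 0.4, 0.7]
opening: 0.024
grip_force: 0.0
t 15.97 pos [0.3713 0.1    0.0055] yaw -89.9 tilt 0.08 F [-0.1  0.4  0.7] grip 0.0 open 0.024 q6 1.64
tool_pos: [0.3719, 0.1, -0.0001]
contact_force: [-0.5, 0.4, 0.6]
tool_pos: [0.3715, 0.1, -0.0067]
contact_force: [0.1, 0.1, 0.2]
tool_pos: [0.3715, 0.1, -0.0127]
contact_force: [-0.0, -0.4, -0.2]
```

```bash
for i in 1 2 3; do python3 -m crank '[{"offset":[0,0,0.002],"twist":[0,0,0]},{"offset":[0,0,0.004],"twist":[0,0,0]},{"offset":[0,0,0.004],"twist":[0,0,0]}]' | grep -E "pos|ct_force"; done
```

```text
tool_pos: [0.3713, 0.1, -0.0169]
contact_force: [0.3, 0.6, -0.1]
tool_pos: [0.3713, 0.1, -0.0208]
contact_force: [1.0, -0.4, 0.1]
tool_pos: [0.3713, 0.1, -0.0248]
contact_force: [0.1, 0.8, 0.3]
```

```bash
python3 -m crank '[{"offset":[0,0,0.002],"twist":[0,0,0]},{"offset":[0,0,0.003],"twist":[0,0,0]},{"offset":[0,0,0.003],"twist":[0,0,0]}]' | grep -E "pos|ct_force"
```

```text
tool_pos: [0.3714, 0.1, -0.0277]
contact_force: [-0.1, -0.4, -0.3]
```

```bash
for i in 1 2 3 4; do python3 -m crank '[{"offset":[0,0,0.002],"twist":[0,0,0]},{"offset":[0,0,0.002],"twist":[0,0,0]},{"offset":[0,0,0.002],"twist":[0,0,0]}]' | grep -E "pos|ct_force"; done
```

```text
tool_pos: [0.3715, 0.1, -0.0296]
contact_force: [-0.4, -0.7, -1.0]
tool_pos: [0.3715, 0.1, -0.0316]
contact_force: [-0.2, -0.5, 0.8]
tool_pos: [0.3715, 0.1, -0.0336]
contact_force: [-0.7, 0.5, -0.3]
tool_pos: [0.3717, 0.1, -0.034]
contact_force: [-6.7, -0.8, 15.2]
```

```bash
python3 -m crank '[{"offset":[0,0,-0.05],"twist":[0,0,0]},{"offset":[0,0,-0.2],"twist":[0,0,0]},{"offset":[0,0,-0.2],"twist":[0,0,0]},{"offset":[0,0,-0.2],"twist":[0,0,0]},{"offset":[0,0,-0.2],"twist":[0,0,0]}]' 0.45 30; python3 -c "
from h import *
st();to(.458,.2515,.17,34)
to(.458,.2515,.17,34,1)"
```

```text
t: 21.1
tool_pos: [0.3732, 0.1001, 0.1671]
tool_rot: [-3.141, -0.002, -0.009]
contact_force: [-0.3, 0.0, -0.3]
opening: 0.0384
grip_force: 0.0
t 21.1 pos [0.3732 0.1001 0.1671] yaw -89.9 tilt 0.33 F [-0.3  0.  -0.3] grip 0.0 open 0.0384 q6 1.64
to (0.458, 0.2515, 0.17, np.float64(34.0)) offset [ 0.085  -0.1513 -0.0024] twist [   0.34   -0.21 -123.92] rows 11.6 q6~ -0.09
to (0.458, 0.2515, 0.17, np.float64(-146.0)) offset [ 0.085  -0.1513 -0.0024] twist [-0.18 -0.29 56.07] rows 5.2 q6~ 3.05
```

```bash
python3 -m crank '[{"offset":[0.085,-0.151,-0.003],"twist":[0,0,-124]},{"offset":[0.085,-0.151,-0.003],"twist":[0,0,-124]},{"offset":[0.085,-0.151,-0.003],"twist":[0,0,-124]},{"offset":[0.085,-0.151,-0.003],"twist":[0,0,-124]},{"offset":[0.085,-0.151,-0.003],"twist":[0,0,-124]},{"offset":[0.085,-0.151,-0.003],"twist":[0,0,-124]},{"offset":[0.085,-0.151,-0.003],"twist":[0,0,-124]},{"offset":[0.085,-0.151,-0.003],"twist":[0,0,-124]},{"offset":[0.085,-0.151,-0.003],"twist":[0,0,-124]},{"offset":[0.085,-0.151,-0.003],"twist":[0,0,-124]},{"offset":[0.085,-0.151,-0.003],"twist":[0,0,-124]},{"offset":[0.085,-0.151,-0.003],"twist":[0,0,-124]},{"offset":[0.085,-0.151,-0.003],"twist":[0,0,-124]},{"offset":[0.085,-0.151,-0.003],"twist":[0,0,-124]}]'; python3 - <<'E'
from h import *
st();to(.458,.2515,.10,34)
o=get_obs();p=np.array(o["tool_pos"])+[0,0,.034];u=proj(p,"side")[0];v=proj(p,"top")[0]
q=[[.458,.2515,.105],[.542,.3075,.164]]
a=crop("side",(250,140),(50,50),4,None,pts=[u,*proj(q,"side")]);b=crop("top",(118,195),(50,50),4,None,pts=[v,*proj(q,"top")]);cv2.imwrite("pics/c8.png",np.hstack([a,b]))
E
```

```text
t: 22.85
tool_pos: [0.4556, 0.2508, 0.1659]
tool_rot: [-1.474, -2.772, 0.003]
contact_force: [0.1, 0.9, 0.3]
opening: 0.0387
grip_force: 0.0
t 22.85 pos [0.4556 0.2508 0.1659] yaw 34.0 tilt 0.13 F [0.1 0.9 0.3] grip 0.0 open 0.0387 q6 -0.23
to (0.458, 0.2515, 0.1, np.float64(34.0)) offset [-0.0008  0.0025  0.0659] twist [-0.13 -0.03 -0.01] rows 1.1 q6~ -0.09
```

View pics/c8.png

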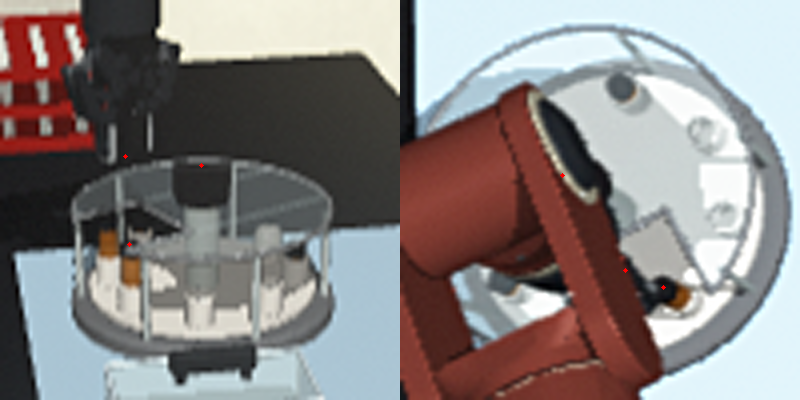

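```bash
python3 -m crank '[{"offset":[-0.001,0.0025,0.03],"twist":[0,0,0]},{"offset":[-0.001,0.0025,0.06],"twist":[0,0,0]},{"offset":[-0.001,0.0025,0.08],"twist":[0,0,0]},{"offset":[-0.001,0.0025,0.09],"twist":[0,0,0]},{"offset":[-0.001,0.0025,0.1],"twist":[0,0,0]},{"offset":[-0.001,0.0025,0.11],"twist":[0,0,0]},{"offset":[-0.001,0.0025,0.12],"twist":[0,0,0]},{"offset":[-0.001,0.0025,0.124],"twist":[0,0,0]},{"offset":[-0.001,0.0025,0.124],"twist":[0,0,0]},{"offset":[-0.001,0.0025,0.124],"twist":[0,0,0]}]' | grep -E "pos|ct_f"; python3 -m crank '[{"offset":[0,0,0],"twist":[0,0,0]},{"offset":[0,0,0],"twist":[0,0,0]},{"offset":[0,0,0],"twist":[0,0,0]},{"offset":[0,0,0],"twist":[0,0,0]}]' 0 30
```

```text
tool_pos: [0.4593, 0.2518, 0.0438]
contact_force: [0.4, 0.5, -0.8]
t: 24.7
tool_pos: [0.4593, 0.2518, 0.0439]
tool_rot: [1.473, 2.774, 0.001]
contact_force: [0.4, -0.0, 3.6]
opening: 0.021
grip_force: 30.1
```

```bash
python3 -m crank '[{"offset":[0,0,-0.005],"twist":[0,0,0]},{"offset":[0,0,-0.02],"twist":[0,0,0]},{"offset":[0,0,-0.04],"twist":[0,0,0]},{"offset":[0,0,-0.08],"twist":[0,0,0]},{"offset":[0,0,-0.16],"twist":[0,0,0]},{"offset":[0,0,-0.16],"twist":[0,0,0]},{"offset":[0,0,-0.16],"twist":[0,0,0]},{"offset":[0,0,-0.16],"twist":[0,0,0]},{"offset":[0,0,-0.16],"twist":[0,0,0]}]' ; python3 -c "
from h import *
st();to(.51,-.358,.2,-20.9)"
```

```text
t: 25.82
tool_pos: [0.4576, 0.2511, 0.2008]
tool_rot: [-1.472, -2.772, 0.006]
contact_force: [-0.1, -0.0, 0.4]
opening: 0.0212
grip_force: 30.1
t 25.82 pos [0.4576 0.2511 0.2008] yaw 34.1 tilt 0.27 F [-0.1 -0.   0.4] grip 30.1 open 0.0212 q6 -0.24
to (0.51, -0.358, 0.2, np.float64(-20.9)) offset [-0.5339 -0.2979  0.0016] twist [-0.27  0.07 54.97] rows 9.8 q6~ -0.25
```

```bash
python3 -m crank '[{"offset":[-0.534,-0.297,0],"twist":[0,0,55]},{"offset":[-0.534,-0.297,0],"twist":[0,0,55]},{"offset":[-0.534,-0.297,0],"twist":[0,0,55]},{"offset":[-0.534,-0.297,0],"twist":[0,0,55]},{"offset":[-0.534,-0.297,0],"twist":[0,0,55]},{"offset":[-0.534,-0.297,0],"twist":[0,0,55]},{"offset":[-0.534,-0.297,0],"twist":[0,0,55]},{"offset":[-0.534,-0.297,0],"twist":[0,0,55]},{"offset":[-0.534,-0.297,0],"twist":[0,0,55]},{"offset":[-0.534,-0.297,0],"twist":[0,0,55]},{"offset":[-0.534,-0.297,0.04],"twist":[0,0,55]},{"offset":[-0.534,-0.297,0.08],"twist":[0,0,55]},{"offset":[-0.534,-0.297,0.08],"twist":[0,0,55]},{"offset":[-0.534,-0.297,0.08],"twist":[0,0,55]}]' >/dev/null; python3 -c "
from h import *
st();to(.5108,-.3576,.097,-20.9)"
```

```text
t 27.57 pos [ 0.5124 -0.3572  0.1241] yaw -20.9 tilt 0.03 F [0.3 0.1 0.2] grip 30.0 open 0.0207 q6 -0.36
to (0.5108, -0.3576, 0.097, np.float64(-20.9)) offset [-0.001  -0.0014  0.0271] twist [ 0.02  0.01 -0.01] rows 0.4 q6~ -0.25
```

```bash
python3 -m crank '[{"offset":[-0.001,-0.0014,0.015],"twist":[0,0,0]},{"offset":[-0.001,-0.0014,0.025],"twist":[0,0,0]},{"offset":[-0.001,-0.0014,0.027],"twist":[0,0,0]},{"offset":[-0.001,-0.0014,0.027],"twist":[0,0,0]}]' | grep -E "pos|ct_f"; for i in 1 2 3 4; do python3 -m crank '[{"offset":[0,0,0.001],"twist":[0,0,0]},{"offset":[0,0,0.002],"twist":[0,0,0]},{"offset":[0,0,0.002],"twist":[0,0,0]}]' | grep -E "pos|ct_f"; done
```

```text
tool_pos: [0.5104, -0.3574, 0.0963]
contact_force: [0.1, -0.0, 0.1]
tool_pos: [0.5105, -0.3575, 0.0945]
contact_force: [-0.3, -0.2, -0.9]
tool_pos: [0.5104, -0.3574, 0.0922]
contact_force: [-0.5, 0.3, -0.2]
tool_pos: [0.5105, -0.3576, 0.0905]
contact_force: [0.1, 0.2, -0.1]
tool_pos: [0.5107, -0.3577, 0.0884]
contact_force: [1.0, -0.6, -1.1]
```

```bash
for i in 1 2 3 4 ; do python3 -m crank '[{"offset":[0,0,0.001],"twist":[0,0,0]},{"offset":[0,0,0.002],"twist":[0,0,0]},{"offset":[0,0,0.002],"twist":[0,0,0]}]' | grep -E "pos|ct_f"; done
```

```text
tool_pos: [0.5106, -0.3577, 0.0865]
contact_force: [1.3, -1.9, 0.9]
tool_pos: [0.5106, -0.3576, 0.0845]
contact_force: [1.6, -2.2, -0.2]
tool_pos: [0.5106, -0.3576, 0.0824]
contact_force: [2.4, -0.3, 1.3]
tool_pos: [0.5106, -0.3576, 0.0804]
contact_force: [3.2, -1.9, 0.8]
```

```bash
for i in 1 2 3 4 5; do python3 -m crank '[{"offset":[0,0.0001,0.002],"twist":[0,0,0]},{"offset":[0,0.0001,0.004],"twist":[0,0,0]},{"offset":[0,0.0001,0.004],"twist":[0,0,0]}]' | grep -E "pos|ct_f"; done
```

```text
tool_pos: [0.5106, -0.3576, 0.0762]
contact_force: [3.5, -1.9, 0.1]
tool_pos: [0.5107, -0.3576, 0.0722]
contact_force: [3.1, -2.0, -0.3]
tool_pos: [0.5107, -0.3576, 0.0682]
contact_force: [3.2, -2.0, 0.0]
tool_pos: [0.5108, -0.3576, 0.0641]
contact_force: [3.6, -3.1, 0.5]
tool_pos: [0.5109, -0.3577, 0.0601]
contact_force: [2.9, -2.4, -0.1]
```

```bash
for i in 1 2 3 4; do python3 -m crank '[{"offset":[0,0,0.001],"twist":[0,0,0]},{"offset":[0,0,0.0015],"twist":[0,0,0]},{"offset":[0,0,0.0015],"twist":[0,0,0]}]' | grep -E "pos|ct_f"; done
```

```text
tool_pos: [0.5109, -0.3577, 0.0589]
contact_force: [2.2, -2.7, 1.8]
tool_pos: [0.5109, -0.3577, 0.0574]
contact_force: [3.0, -3.3, 1.2]
tool_pos: [0.511, -0.3577, 0.056]
contact_force: [2.0, -2.4, 2.0]
tool_pos: [0.5111, -0.3578, 0.0558]
contact_force: [0.7, -0.2, 7.8]
```

```bash
python3 -m crank '[{"offset":[0,0,0],"twist":[0,0,0]},{"offset":[0,0,0],"twist":[0,0,0]},{"offset":[0,0,0],"twist":[0,0,0]},{"offset":[0,0,-0.02],"twist":[0,0,0]},{"offset":[0,0,-0.06],"twist":[0,0,0]},{"offset":[0,0,-0.2],"twist":[0,0,0]},{"offset":[0,0,-0.2],"twist":[0,0,0]},{"offset":[0,0,-0.2],"twist":[0,0,0]},{"offset":[0,0,-0.2],"twist":[0,0,0]}]' 0.45 >/dev/null; python3 - <<'E'
from h import *
st()
# knob orientation from the first top picture (bar at z~.164)
im=cv2.resize(cv2.imread("pics/top0.png"),(512,384),interpolation=cv2.INTER_AREA).max(2)
m=(im<70).astype(np.uint8);x0,y0=98,175;s=m[y0:y0+30,x0:x0+26];P=np.argwhere(s)[:,::-1]+[x0,y0]
print(len(P));w=np.array([ray(p,.15,"top")[:2] for p in P]);c=w.mean(0);u,sv,vt=np.linalg.svd(w-c);print(c.round(4),vt[0],np.degrees(np.arctan2(vt[0][1],vt[0][0])),sv)
print("\n".join("".join("#" if v else "." for v in r) for r in s))
E
```

```text
t 35.58 pos [ 0.5115 -0.3582  0.2571] yaw -20.9 tilt 0.23 F [-0.1  0.7 -0.7] grip 0.0 open 0.0383 q6 -0.36
236
[0.5357 0.3018] [-0.99727442 -0.07378158] -175.7687819617712 [0.23526411 0.1919321 ]
..........................
..........................
..........................
..........................
..........................
..........................
..........####............
..........######..........
..........#######.........
..........#######.........
.........##########.......
.........###########......
........#############.....
........##############....
.......###############....
.......################...
......#################...
......#################...
......#################...
......################....
.......###############....
.......##############.....
.......#############......
.......############.......
.........#########........
...........###............
..........................
..........................
..........................
..........................
```

```bash
cat >> h.py <<'E'
def knobfit(im,c0=(.542,.3075)):
    k=8;g=im.max(2);m0=(g<70).astype(np.uint8);x0,y0,w=94,172,36
    M=cv2.resize(m0[y0:y0+w,x0:x0+w]*255,None,fx=k,fy=k,interpolation=cv2.INTER_LINEAR)>127
    def rend(cx,cy,a):
        I=np.zeros(M.shape,np.uint8);t=np.linspace(0,6.28,24,endpoint=False);ci=np.c_[np.cos(t),np.sin(t),0*t]*.027+[cx,cy,0]
        A=np.vstack([ci+[0,0,.119],ci+[0,0,.128]]);c,s=np.cos(a),np.sin(a)
        B=np.array([[cx+c*x-s*y,cy+s*x+c*y,z] for x in(-.03,.03) for y in(-.008,.008) for z in(.128,.164)])
        for Q in(A,B):
            u=((proj(Q,"top")-[x0,y0]+.5)*k).astype(np.int32);cv2.fillConvexPoly(I,cv2.convexHull(u),1)
        return I>0
    res=[]
    for a in range(0,180,4):
        for dx in np.arange(-.006,.0061,.002):
            for dy in np.arange(-.006,.0061,.002):
                I=rend(c0[0]+dx,c0[1]+dy,np.radians(a));res.append(((I&M).sum()/(I|M).sum(),a,round(c0[0]+dx,4),round(c0[1]+dy,4)))
    res.sort(reverse=True);return res
E
python3 - <<'E'
from h import *
im=get_image("top");np.save("top2.npy",im);r=knobfit(im)
for q in r[:10]:print(q)
best={}
for q in r:best.setdefault(q[1],round(q[0],3))
print(best)
E
```

```text
(np.float64(0.8156883959967541), 176, np.float64(0.54), np.float64(0.3095))
(np.float64(0.814476458186929), 176, np.float64(0.542), np.float64(0.3095))
(np.float64(0.81399870382372), 168, np.float64(0.538), np.float64(0.3095))
(np.float64(0.8133362106171774), 164, np.float64(0.538), np.float64(0.3095))
(np.float64(0.8132448902550827), 172, np.float64(0.54), np.float64(0.3095))
(np.float64(0.8130256631442743), 168, np.float64(0.54), np.float64(0.3095))
(np.float64(0.8126718792127258), 172, np.float64(0.538), np.float64(0.3095))
(np.float64(0.8122435759015332), 176, np.float64(0.538), np.float64(0.3095))
(np.float64(0.8119750161533491), 164, np.float64(0.54), np.float64(0.3095))
(np.float64(0.811390971360768), 172, np.float64(0.542), np.float64(0.3095))
{176: np.float64(0.816), 168: np.float64(0.814), 164: np.float64(0.813), 172: np.float64(0.813), 160: np.float64(0.811), 156: np.float64(0.81), 152: np.float64(0.81), 0: np.float64(0.808), 148: np.float64(0.805), 4: np.float64(0.804), 144: np.float64(0.798), 8: np.float64(0.795), 140: np.float64(0.783), 12: np.float64(0.782), 16: np.float64(0.769), 136: np.float64(0.768), 20: np.float64(0.758), 132: np.float64(0.755), 24: np.float64(0.748), 128: np.float64(0.743), 52: np.float64(0.742), 56: np.float64(0.74), 28: np.float64(0.739), 48: np.float64(0.739), 44: np.float64(0.737), 60: np.float64(0.737), 40: np.float64(0.735), 32: np.float64(0.735), 124: np.float64(0.734), 64: np.float64(0.733), 36: np.float64(0.732), 68: np.float64(0.732), 72: np.float64(0.728), 80: np.float64(0.726), 120: np.float64(0.726), 84: np.float64(0.725), 76: np.float64(0.725), 88: np.float64(0.723), 92: np.float64(0.722), 96: np.float64(0.718), 116: np.float64(0.718), 100: np.float64(0.716), 104: np.float64(0.712), 112: np.float64(0.712), 108: np.float64(0.711)}
```

```bash
python3 -c "
from h import *
to(.541,.3085,.2,79.2)"
```

```text
to (0.541, 0.3085, 0.2, np.float64(79.2)) offset [ 0.6328 -0.2096  0.0544] twist [-0.0000e+00 -2.0000e-02 -1.0013e+02] rows 10.7 q6~ -0.86
```

```bash
python3 -m crank '[{"offset":[0.633,-0.21,0],"twist":[0,0,-100]},{"offset":[0.633,-0.21,0],"twist":[0,0,-100]},{"offset":[0.633,-0.21,0],"twist":[0,0,-100]},{"offset":[0.633,-0.21,0],"twist":[0,0,-100]},{"offset":[0.633,-0.21,0],"twist":[0,0,-100]},{"offset":[0.633,-0.21,0],"twist":[0,0,-100]},{"offset":[0.633,-0.21,0],"twist":[0,0,-100]},{"offset":[0.633,-0.21,0],"twist":[0,0,-100]},{"offset":[0.633,-0.21,0],"twist":[0,0,-100]},{"offset":[0.633,-0.21,0],"twist":[0,0,-100]},{"offset":[0.633,-0.21,0],"twist":[0,0,-100]},{"offset":[0.633,-0.21,0.05],"twist":[0,0,-100]},{"offset":[0.633,-0.21,0.08],"twist":[0,0,-100]},{"offset":[0.633,-0.21,0.08],"twist":[0,0,-100]},{"offset":[0.633,-0.21,0.08],"twist":[0,0,-100]}]' 0.5 >/dev/null; python3 - <<'E'
from h import *
st();to(.541,.3085,.105,79.2)
o=get_obs();p=np.array(o["tool_pos"])+[0,0,.034];u=proj(p,"side")[0];v=proj(p,"top")[0]
a=crop("side",(250,140),(50,50),4,None,pts=[u]);b=crop("top",(118,195),(50,50),4,None,np.load("top2.npy"));cv2.imwrite("pics/c9.png",np.hstack([a,b]))
E
```

```text
t 37.5 pos [0.5408 0.3084 0.1743] yaw 79.1 tilt 0.04 F [ 0.6  0.8 -0.2] grip 0.0 open 0.0426 q6 -0.98
to (0.541, 0.3085, 0.105, np.float64(79.2)) offset [-0.0002  0.0001  0.0693] twist [-0.02 -0.03 -0.14] rows 1.1 q6~ -0.86
```

View pics/c9.png

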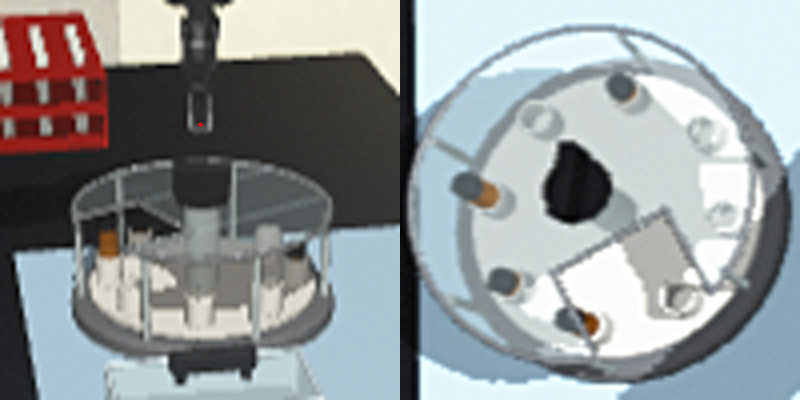

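```bash
python3 -m crank '[{"offset":[0,0,0.03],"twist":[0,0,0]},{"offset":[0,0,0.05],"twist":[0,0,0]},{"offset":[0,0,0.06],"twist":[0,0,0]},{"offset":[0,0,0.069],"twist":[0,0,0]},{"offset":[0,0,0.069],"twist":[0,0,0]},{"offset":[0,0,0.069],"twist":[0,0,0]}]' | grep -E "pos|ct_f"; python3 -m crank '[{"offset":[0,0,0],"twist":[0,0,0]},{"offset":[0,0,0],"twist":[0,0,0]},{"offset":[0,0,0],"twist":[0,0,0]},{"offset":[0,0,0],"twist":[0,0,0]},{"offset":[0,0,0],"twist":[0,0,0]}]' 0 30; python3 -c "
from h import *
st();print(get_obs()['wrist_torque'])"
```

```text
tool_pos: [0.5414, 0.3088, 0.1062]
contact_force: [-0.1, 1.3, -0.8]
t: 38.92
tool_pos: [0.5416, 0.3101, 0.1064]
tool_rot: [0.299, 3.125, 0.005]
contact_force: [1.5, 5.1, 0.2]
opening: 0.0151
grip_force: 34.2
t 38.92 pos [0.5416 0.3101 0.1064] yaw 79.1 tilt 0.22 F [1.5 5.1 0.2] grip 34.2 open 0.0151 q6 -0.98
[ 0.48121549 -0.1911711  -0.0494606 ]
```

```bash
python3 -m crank '[{"offset":[0,0.001,0],"twist":[0,0,-4]},{"offset":[0,0.001,0],"twist":[0,0,-10]},{"offset":[0,0.001,0],"twist":[0,0,-16]},{"offset":[0,0.001,0],"twist":[0,0,-22]},{"offset":[0,0.001,0],"twist":[0,0,-28]},{"offset":[0,0.001,0],"twist":[0,0,-34]},{"offset":[0,0.001,0],"twist":[0,0,-35.6]},{"offset":[0,0.001,0],"twist":[0,0,-35.6]},{"offset":[0,0.001,0],"twist":[0,0,-35.6]}]'; python3 -c "
from h import *
st();print(get_obs()['wrist_torque'])"
```

```text
t: 40.05
tool_pos: [0.5416, 0.3098, 0.1064]
tool_rot: [-0.67, 3.068, 0.0]
contact_force: [-0.4, 0.4, 4.8]
opening: 0.0157
grip_force: 34.9
t 40.05 pos [0.5416 0.3098 0.1064] yaw 114.6 tilt 0.08 F [-0.4  0.4  4.8] grip 34.9 open 0.0157 q6 -1.6
[-0.06469021 -0.00112869  0.03680298]
```

```bash
python3 -m crank '[{"offset":[0,0,0],"twist":[0,0,0]},{"offset":[0,0,0],"twist":[0,0,0]},{"offset":[0,0,-0.02],"twist":[0,0,0]},{"offset":[0,0,-0.07],"twist":[0,0,0]},{"offset":[0,0,-0.09],"twist":[0,0,0]},{"offset":[0,0,-0.09],"twist":[0,0,0]}]' 0.5 >/dev/null; python3 - <<'E'
from h import *
st();to(.4507,.2684,.18,24.6)
im=get_image("side").astype(int);m=(im[:,:,0]-im[:,:,2]>50);m[:, :200]=0;m[:,300:]=0;m[:130]=0;m[:,]&=True
m[190:]=0
n,l,s,c=cv2.connectedComponentsWithStats(m.astype(np.uint8))
for i in range(1,n):
    if s[i,4]>6:print(s[i],c[i].round(1))
for t in(204.6,114.6):
    q=[.5416+.1*np.cos(np.radians(t)),.31+.1*np.sin(np.radians(t))];print(proj([*q,.091],"side"),proj([*q,.06],"side"))
E
```

```text
t 40.8 pos [0.5424 0.3101 0.1984] yaw 114.7 tilt 0.29 F [ 0.3  0.4 -0.5] grip 0.0 open 0.0426 q6 -1.6
to (0.4507, 0.2684, 0.18, np.float64(24.6)) offset [0.1008 0.0004 0.0179] twist [ 0.22  0.24 90.07] rows 8.4 q6~ 0.11
[236 143   4   4  14] [237.4 144.7]
[228 153   5   8  34] [229.9 156.3]
[[229.78610245 152.35976612]] [[230.01153059 159.24009756]]
[[237.17579809 139.70748881]] [[237.32517343 146.23454599]]
```

```bash
python3 -m crank '[{"offset":[0.101,0,0],"twist":[0,0,90]},{"offset":[0.101,0,0],"twist":[0,0,90]},{"offset":[0.101,0,0],"twist":[0,0,90]},{"offset":[0.101,0,0],"twist":[0,0,90]},{"offset":[0.101,0,0],"twist":[0,0,90]},{"offset":[0.101,0,0],"twist":[0,0,90]},{"offset":[0.101,0,0],"twist":[0,0,90]},{"offset":[0.101,0,0],"twist":[0,0,90]},{"offset":[0.101,0,0],"twist":[0,0,90]},{"offset":[0.101,0,0],"twist":[0,0,90]},{"offset":[0.101,0,0.03],"twist":[0,0,90]},{"offset":[0.101,0,0.05],"twist":[0,0,90]},{"offset":[0.101,0,0.05],"twist":[0,0,90]}]' >/dev/null; python3 -c "
from h import *
st();to(.4507,.2684,.043,24.6)"
```

```text
t 42.48 pos [0.4474 0.2666 0.1422] yaw 24.7 tilt 0.34 F [-0.1 -0.7  0.1] grip 0.0 open 0.0429 q6 -0.04
to (0.4507, 0.2684, 0.043, np.float64(24.6)) offset [0.0002 0.0044 0.0992] twist [-0.34 -0.01  0.1 ] rows 1.6 q6~ 0.11
```

```bash
python3 -m crank '[{"offset":[0,0.001,0.02],"twist":[0,0,0]},{"offset":[0,0.001,0.045],"twist":[0,0,0]},{"offset":[0,0.001,0.06],"twist":[0,0,0]},{"offset":[0,0.001,0.075],"twist":[0,0,0]},{"offset":[0,0.001,0.088],"twist":[0,0,0]},{"offset":[0,0.001,0.096],"twist":[0,0,0]},{"offset":[0,0.001,0.096],"twist":[0,0,0]},{"offset":[0,0.001,0.096],"twist":[0,0,0]}]' | grep -E "pos|ct_f"; python3 -m crank '[{"offset":[0,0,0],"twist":[0,0,0]},{"offset":[0,0,0],"twist":[0,0,0]},{"offset":[0,0,0],"twist":[0,0,0]},{"offset":[0,0,0],"twist":[0,0,0]},{"offset":[0,0,0],"twist":[0,0,0]}]' 0 30
```

```text
tool_pos: [0.4507, 0.268, 0.05]
contact_force: [0.3, 1.0, 0.3]
t: 44.1
tool_pos: [0.4507, 0.2681, 0.0502]
tool_rot: [1.695, 2.644, 0.002]
contact_force: [-1.1, -0.3, 5.2]
opening: 0.021
grip_force: 29.6
```

```bash
python3 -m crank '[{"offset":[0,0,-0.005],"twist":[0,0,0]},{"offset":[0,0,-0.02],"twist":[0,0,0]},{"offset":[0,0,-0.04],"twist":[0,0,0]},{"offset":[0,0,-0.08],"twist":[0,0,0]},{"offset":[0,0,-0.16],"twist":[0,0,0]},{"offset":[0,0,-0.16],"twist":[0,0,0]},{"offset":[0,0,-0.16],"twist":[0,0,0]},{"offset":[0,0,-0.16],"twist":[0,0,0]},{"offset":[0,0,-0.16],"twist":[0,0,0]},{"offset":[0,0,-0.16],"twist":[0,0,0]}]' >/dev/null; python3 -c "
from h import *
st();to(.5408,-.2792,.2,-20.9)"
```

```text
t 45.35 pos [0.4495 0.2675 0.2078] yaw 24.7 tilt 0.16 F [-0.  -0.5  0.2] grip 29.7 open 0.0208 q6 -0.04
to (0.5408, -0.2792, 0.2, np.float64(-20.9)) offset [-0.5349 -0.1452  0.0081] twist [-0.16  0.06 45.57] rows 8.9 q6~ -0.11
```

```bash
python3 -m crank '[{"offset":[-0.535,-0.146,0],"twist":[0,0,45.5]},{"offset":[-0.535,-0.146,0],"twist":[0,0,45.5]},{"offset":[-0.535,-0.146,0],"twist":[0,0,45.5]},{"offset":[-0.535,-0.146,0],"twist":[0,0,45.5]},{"offset":[-0.535,-0.146,0],"twist":[0,0,45.5]},{"offset":[-0.535,-0.146,0],"twist":[0,0,45.5]},{"offset":[-0.535,-0.146,0],"twist":[0,0,45.5]},{"offset":[-0.535,-0.146,0],"twist":[0,0,45.5]},{"offset":[-0.535,-0.146,0],"twist":[0,0,45.5]},{"offset":[-0.535,-0.146,0],"twist":[0,0,45.5]},{"offset":[-0.535,-0.146,0.04],"twist":[0,0,45.5]},{"offset":[-0.535,-0.146,0.08],"twist":[0,0,45.5]},{"offset":[-0.535,-0.146,0.085],"twist":[0,0,45.5]},{"offset":[-0.535,-0.146,0.085],"twist":[0,0,45.5]},{"offset":[-0.535,-0.146,0.085],"twist":[0,0,45.5]},{"offset":[-0.535,-0.146,0.085],"twist":[0,0,45.5]}]' >/dev/null; python3 -c "
from h import *
st();to(.5408,-.2792,.105,-20.9)"
```

```text
t 47.35 pos [ 0.5419 -0.2798  0.1265] yaw -20.8 tilt 0.19 F [-0.3  0.1 -0. ] grip 29.7 open 0.0208 q6 -0.24
to (0.5408, -0.2792, 0.105, np.float64(-20.9)) offset [ 0.0002 -0.0013  0.0215] twist [0.18 0.04 0.08] rows 0.3 q6~ -0.11
```

```bash
python3 -m crank '[{"offset":[0,-0.0012,0.01],"twist":[0,0,0]},{"offset":[0,-0.0012,0.022],"twist":[0,0,0]},{"offset":[0,-0.0012,0.022],"twist":[0,0,0]},{"offset":[0,-0.0012,0.022],"twist":[0,0,0]}]' | grep -E "pos|ct_f"; for i in 1 2 3 4 5; do python3 -m crank '[{"offset":[0,0,0.001],"twist":[0,0,0]},{"offset":[0,0,0.002],"twist":[0,0,0]},{"offset":[0,0,0.002],"twist":[0,0,0]}]' | grep -E "pos|ct_f"; done
```

```text
tool_pos: [0.5396, -0.2788, 0.102]
contact_force: [0.0, -0.0, 1.2]
tool_pos: [0.5398, -0.2789, 0.1005]
contact_force: [0.5, 0.1, -0.9]
tool_pos: [0.5397, -0.2789, 0.0983]
contact_force: [-0.3, -1.0, 0.6]
tool_pos: [0.5402, -0.279, 0.0967]
contact_force: [1.3, -0.4, 1.6]
tool_pos: [0.5406, -0.2792, 0.0964]
contact_force: [-0.5, 1.4, 8.1]
tool_pos: [0.5411, -0.2794, 0.0958]
contact_force: [-1.9, 2.8, 12.8]
```

```bash
python3 -m crank '[{"offset":[0,0.0005,-0.002],"twist":[0,0,0]},{"offset":[0,0.0013,-0.002],"twist":[0,0,0]},{"offset":[0,0.0013,-0.001],"twist":[0,0,0]},{"offset":[0,0.0013,0],"twist":[0,0,0]},{"offset":[0,0.0013,0],"twist":[0,0,0]}]' | grep -E "pos|ct_f"; for i in 1 2; do python3 -m crank '[{"offset":[0,0,0.001],"twist":[0,0,0]},{"offset":[0,0,0.001],"twist":[0,0,0]}]' | grep -E "pos|ct_f"; done
```

```text
tool_pos: [0.5411, -0.2791, 0.0919]
contact_force: [1.6, 0.9, -0.4]
tool_pos: [0.541, -0.2792, 0.0911]
contact_force: [2.4, 1.3, -0.7]
tool_pos: [0.541, -0.2793, 0.0903]
contact_force: [2.2, 1.0, 0.9]
```

```bash
python3 -m crank '[{"offset":[0,0,0.004],"twist":[0,0,0]},{"offset":[0,0,0.008],"twist":[0,0,0]},{"offset":[0,0,0.012],"twist":[0,0,0]},{"offset":[0,0,0.012],"twist":[0,0,0]}]' | grep -E "pos|ct_f"; python3 -m crank '[{"offset":[0,0,0.004],"twist":[0,0,0]},{"offset":[0,0,0.008],"twist":[0,0,0]},{"offset":[0,0,0.012],"twist":[0,0,0]},{"offset":[0,0,0.012],"twist":[0,0,0]}]' | grep -E "pos|ct_f"; for i in 1 2 3 ; do python3 -m crank '[{"offset":[0,0,0.001],"twist":[0,0,0]},{"offset":[0,0,0.0015],"twist":[0,0,0]},{"offset":[0,0,0.0015],"twist":[0,0,0]}]' | grep -E "pos|ct_f"; done
```

```text
tool_pos: [0.5409, -0.2791, 0.0777]
contact_force: [4.2, 1.2, -2.3]
tool_pos: [0.5412, -0.2792, 0.0659]
contact_force: [4.5, 2.4, -0.3]
tool_pos: [0.5412, -0.2793, 0.0651]
contact_force: [4.4, 2.9, 2.9]
tool_pos: [0.5413, -0.2792, 0.0637]
contact_force: [4.3, 3.9, 2.3]
tool_pos: [0.5413, -0.2793, 0.0623]
contact_force: [4.1, 3.6, 3.4]
```

```bash
for i in 1 2 ; do python3 -m crank '[{"offset":[0,0,0.001],"twist":[0,0,0]},{"offset":[0,0,0.001],"twist":[0,0,0]}]' | grep -E "pos|ct_f"; done;  python3 -m crank '[{"offset":[0,0,0],"twist":[0,0,0]},{"offset":[0,0,0],"twist":[0,0,0]},{"offset":[0,0,0],"twist":[0,0,0]},{"offset":[0,0,-0.02],"twist":[0,0,0]},{"offset":[0,0,-0.06],"twist":[0,0,0]},{"offset":[0,0,-0.16],"twist":[0,0,0]},{"offset":[0,0,-0.16],"twist":[0,0,0]},{"offset":[0,0,-0.16],"twist":[0,0,0]},{"offset":[0,0,-0.16],"twist":[0,0,0]},{"offset":[0,0,-0.16],"twist":[0,0,0]}]' 0.5 >/dev/null; python3 -c "
from h import *
st();to(.5418,.310,.18,114.6);to(.5418,.31,.18,-65.4);to(.5418,.31,.18,-65.4,-1)"
```

```text
tool_pos: [0.5414, -0.2794, 0.0623]
contact_force: [2.5, 4.1, 6.4]
tool_pos: [0.5416, -0.2795, 0.0622]
contact_force: [1.4, 4.6, 11.0]
t 54.73 pos [ 0.54   -0.2788  0.2179] yaw -20.8 tilt 0.2 F [ 1.2  0.5 -0.5] grip 0.0 open 0.0427 q6 -0.24
to (0.5418, 0.31, 0.18, np.float64(114.6)) offset [ 0.5509 -0.2076  0.039 ] twist [-5.0000e-02 -2.5000e-01 -1.3543e+02] rows 12.7 q6~ -1.48
to (0.5418, 0.31, 0.18, np.float64(114.6)) offset [ 0.5509 -0.2076  0.039 ] twist [-5.0000e-02 -2.5000e-01 -1.3543e+02] rows 12.7 q6~ -1.48
to (0.5418, 0.31, 0.18, np.float64(294.6)) offset [ 0.5509 -0.2076  0.039 ] twist [-2.000e-01  4.000e-02  4.457e+01] rows 9.4 q6~ -4.62
```

```bash
python3 -m crank '[{"offset":[0.551,-0.208,0],"twist":[0,0,44.5]},{"offset":[0.551,-0.208,0],"twist":[0,0,44.5]},{"offset":[0.551,-0.208,0],"twist":[0,0,44.5]},{"offset":[0.551,-0.208,0],"twist":[0,0,44.5]},{"offset":[0.551,-0.208,0],"twist":[0,0,44.5]},{"offset":[0.551,-0.208,0],"twist":[0,0,44.5]},{"offset":[0.551,-0.208,0],"twist":[0,0,44.5]},{"offset":[0.551,-0.208,0],"twist":[0,0,44.5]},{"offset":[0.551,-0.208,0],"twist":[0,0,44.5]},{"offset":[0.551,-0.208,0],"twist":[0,0,44.5]},{"offset":[0.551,-0.208,0],"twist":[0,0,44.5]},{"offset":[0.551,-0.208,0.04],"twist":[0,0,44.5]},{"offset":[0.551,-0.208,0.04],"twist":[0,0,44.5]},{"offset":[0.551,-0.208,0.04],"twist":[0,0,44.5]}]' >/dev/null; python3 -c "
from h import *
st();to(.5418,.31,.106,-65.4,1)"
```

```text
t 56.48 pos [0.5426 0.3088 0.1802] yaw -65.4 tilt 0.03 F [ 1.  -0.2  0.5] grip 0.0 open 0.0425 q6 1.54
to (0.5418, 0.31, 0.106, np.float64(-65.4)) offset [-0.0002 -0.0015  0.0742] twist [0.01 0.02 0.01] rows 1.2 q6~ 1.66
```

```bash
python3 -m crank '[{"offset":[0,-0.001,0.03],"twist":[0,0,0]},{"offset":[0,-0.001,0.05],"twist":[0,0,0]},{"offset":[0,-0.001,0.065],"twist":[0,0,0]},{"offset":[0,-0.001,0.074],"twist":[0,0,0]},{"offset":[0,-0.001,0.074],"twist":[0,0,0]},{"offset":[0,-0.001,0.074],"twist":[0,0,0]}]' | grep -E "pos|ct_f"; python3 -m crank '[{"offset":[0,0,0],"twist":[0,0,0]},{"offset":[0,0,0],"twist":[0,0,0]},{"offset":[0,0,0],"twist":[0,0,0]},{"offset":[0,0,0],"twist":[0,0,0]},{"offset":[0,0,0],"twist":[0,0,0]}]' 0 30; python3 -m crank '[{"offset":[0,0,0],"twist":[0,0,-5]},{"offset":[0,0,0],"twist":[0,0,-12]},{"offset":[0,0,0],"twist":[0,0,-19]},{"offset":[0,0,0],"twist":[0,0,-26]},{"offset":[0,0,0],"twist":[0,0,-33]},{"offset":[0,0,0],"twist":[0,0,-40]},{"offset":[0,0,0],"twist":[0,0,-47]},{"offset":[0,0,0],"twist":[0,0,-54]},{"offset":[0,0,0],"twist":[0,0,-61]},{"offset":[0,0,0],"twist":[0,0,-68]},{"offset":[0,0,0],"twist":[0,0,-75]},{"offset":[0,0,0],"twist":[0,0,-82]},{"offset":[0,0,0],"twist":[0,0,-87]},{"offset":[0,0,0],"twist":[0,0,-90]},{"offset":[0,0,0],"twist":[0,0,-90]},{"offset":[0,0,0],"twist":[0,0,-90]}]'
```

```text
tool_pos: [0.5426, 0.3108, 0.1068]
contact_force: [1.0, 0.1, 0.8]
t: 57.85
tool_pos: [0.5427, 0.3103, 0.1069]
tool_rot: [3.069, 0.671, 0.002]
contact_force: [0.3, -3.4, 5.3]
opening: 0.0154
grip_force: 33.1
t: 59.85
tool_pos: [0.5415, 0.3107, 0.1068]
tool_rot: [-1.694, -2.644, 0.001]
contact_force: [-3.5, -3.3, 8.0]
opening: 0.0154
grip_force: 33.5
```

```bash
python3 -m crank '[{"offset":[0,0,0],"twist":[0,0,0]},{"offset":[0,0,0],"twist":[0,0,0]},{"offset":[0,0,-0.02],"twist":[0,0,0]},{"offset":[0,0,-0.07],"twist":[0,0,0]},{"offset":[0,0,-0.08],"twist":[0,0,0]},{"offset":[0,0,-0.08],"twist":[0,0,0]},{"offset":[0,0,-0.08],"twist":[0,0,0]}]' 0.5 >/dev/null; python3 - <<'E'
from h import *
st();to(.4505,.2684,.18,24.6)
im=get_image("side").astype(int);m=(im[:,:,0]-im[:,:,2]>50);m[:, :200]=0;m[:,300:]=0;m[:130]=0;m[190:]=0
n,l,s,c=cv2.connectedComponentsWithStats(m.astype(np.uint8))
for i in range(1,n):
    if s[i,4]>4:print(s[i],c[i].round(1))
print(proj([.4507,.2684,.091],"side"),proj([.4507,.2684,.06],"side"))
E
```

```text
t 60.73 pos [0.5412 0.3102 0.1843] yaw 24.7 tilt 0.14 F [ 0.2 -0.4  0.2] grip 0.0 open 0.0426 q6 -0.03
to (0.4505, 0.2684, 0.18, np.float64(24.6)) offset [-0.0001 -0.0999  0.0046] twist [-0.14 -0.01  0.07] rows 1.6 q6~ 0.11
[228 153   5   8  33] [230.  156.4]
[[229.79096196 152.35666777]] [[230.01634342 159.23691426]]
```

```bash
python3 -m crank '[{"offset":[0,-0.05,0],"twist":[0,0,0]},{"offset":[0,-0.1,0],"twist":[0,0,0]},{"offset":[0,-0.1,0],"twist":[0,0,0]},{"offset":[0,-0.1,0],"twist":[0,0,0]},{"offset":[0,-0.1,0.04],"twist":[0,0,0]},{"offset":[0,-0.1,0.07],"twist":[0,0,0]},{"offset":[0,-0.1,0.09],"twist":[0,0,0]},{"offset":[0,-0.1,0.105],"twist":[0,0,0]},{"offset":[0,-0.1,0.12],"twist":[0,0,0]},{"offset":[0,-0.1,0.13],"twist":[0,0,0]},{"offset":[0,-0.1,0.138],"twist":[0,0,0]},{"offset":[0,-0.1,0.138],"twist":[0,0,0]},{"offset":[0,-0.1,0.138],"twist":[0,0,0]}]' | grep -E "pos|ct_f"; python3 -m crank '[{"offset":[0,0,0],"twist":[0,0,0]},{"offset":[0,0,0],"twist":[0,0,0]},{"offset":[0,0,0],"twist":[0,0,0]},{"offset":[0,0,0],"twist":[0,0,0]},{"offset":[0,0,0],"twist":[0,0,0]}]' 0 30
```

```text
tool_pos: [0.4516, 0.269, 0.0485]
contact_force: [-0.1, -0.0, -0.0]
t: 63.02
tool_pos: [0.4516, 0.269, 0.0486]
tool_rot: [1.695, 2.644, 0.001]
contact_force: [-0.6, -0.3, 5.6]
opening: 0.0212
grip_force: 29.6
```

```bash
python3 -m crank '[{"offset":[0,0,-0.005],"twist":[0,0,0]},{"offset":[0,0,-0.02],"twist":[0,0,0]},{"offset":[0,0,-0.04],"twist":[0,0,0]},{"offset":[0,0,-0.08],"twist":[0,0,0]},{"offset":[0,0,-0.16],"twist":[0,0,0]},{"offset":[0,0,-0.16],"twist":[0,0,0]},{"offset":[0,0,-0.16],"twist":[0,0,0]},{"offset":[0,0,-0.16],"twist":[0,0,0]},{"offset":[0,0,-0.16],"twist":[0,0,0]},{"offset":[0,0,-0.16],"twist":[0,0,0]}]' >/dev/null; python3 -c "
from h import *
st();to(.5261,-.3185,.2,-20.9)"
```

```text
t 64.28 pos [0.4504 0.2685 0.2062] yaw 24.7 tilt 0.17 F [-0.4 -0.3 -0.3] grip 29.9 open 0.0207 q6 -0.04
to (0.5261, -0.3185, 0.2, np.float64(-20.9)) offset [-0.565  -0.1762  0.0067] twist [-0.16  0.06 45.57] rows 9.5 q6~ -0.18
```

```bash
python3 -m crank '[{"offset":[-0.565,-0.177,0],"twist":[0,0,45.5]},{"offset":[-0.565,-0.177,0],"twist":[0,0,45.5]},{"offset":[-0.565,-0.177,0],"twist":[0,0,45.5]},{"offset":[-0.565,-0.177,0],"twist":[0,0,45.5]},{"offset":[-0.565,-0.177,0],"twist":[0,0,45.5]},{"offset":[-0.565,-0.177,0],"twist":[0,0,45.5]},{"offset":[-0.565,-0.177,0],"twist":[0,0,45.5]},{"offset":[-0.565,-0.177,0],"twist":[0,0,45.5]},{"offset":[-0.565,-0.177,0],"twist":[0,0,45.5]},{"offset":[-0.565,-0.177,0],"twist":[0,0,45.5]},{"offset":[-0.565,-0.177,0.04],"twist":[0,0,45.5]},{"offset":[-0.565,-0.177,0.08],"twist":[0,0,45.5]},{"offset":[-0.565,-0.177,0.095],"twist":[0,0,45.5]},{"offset":[-0.565,-0.177,0.1],"twist":[0,0,45.5]},{"offset":[-0.565,-0.177,0.1],"twist":[0,0,45.5]},{"offset":[-0.565,-0.177,0.1],"twist":[0,0,45.5]},{"offset":[-0.565,-0.177,0.1],"twist":[0,0,45.5]}]' >/dev/null; python3 -c "
from h import *
st();to(.5261,-.3185,.1,-20.9)"
```

```text
t 66.4 pos [ 0.5269 -0.319   0.1094] yaw -20.8 tilt 0.14 F [ 0.1  0.4 -0.2] grip 29.8 open 0.0208 q6 -0.3
to (0.5261, -0.3185, 0.1, np.float64(-20.9)) offset [ 0.0002 -0.0009  0.0094] twist [0.13 0.04 0.08] rows 0.2 q6~ -0.18
```

```bash
python3 -m crank '[{"offset":[0,0,0.005],"twist":[0,0,0]},{"offset":[0,0,0.009],"twist":[0,0,0]},{"offset":[0,0,0.009],"twist":[0,0,0]},{"offset":[0,0,0.009],"twist":[0,0,0]}]' | grep -E "pos|ct_f"; for i in 1 2 3 ; do python3 -m crank '[{"offset":[0,0,0.001],"twist":[0,0,0]},{"offset":[0,0,0.002],"twist":[0,0,0]},{"offset":[0,0,0.002],"twist":[0,0,0]}]' | grep -E "pos|ct_f"; done
```

```text
tool_pos: [0.5261, -0.3185, 0.0988]
contact_force: [0.2, -0.2, -1.4]
tool_pos: [0.5261, -0.3184, 0.0968]
contact_force: [0.5, 0.9, 0.1]
tool_pos: [0.5266, -0.3185, 0.0951]
contact_force: [0.8, 1.1, 1.6]
tool_pos: [0.5269, -0.3188, 0.0948]
contact_force: [-0.8, 2.9, 7.7]
```

```bash
python3 -m crank '[{"offset":[0,0.0005,-0.002],"twist":[0,0,0]},{"offset":[0,0.0012,-0.002],"twist":[0,0,0]},{"offset":[0,0.0012,-0.001],"twist":[0,0,0]},{"offset":[0,0.0012,0.001],"twist":[0,0,0]},{"offset":[0,0.0012,0.001],"twist":[0,0,0]}]' | grep -E "pos|ct_f"; for i in 1 2; do python3 -m crank '[{"offset":[0,0,0.001],"twist":[0,0,0]},{"offset":[0,0,0.001],"twist":[0,0,0]}]' | grep -E "pos|ct_f"; done
```

```text
tool_pos: [0.5276, -0.3191, 0.0944]
contact_force: [-4.3, 4.6, 12.8]
tool_pos: [0.5279, -0.3189, 0.0924]
contact_force: [1.0, 2.2, 1.0]
tool_pos: [0.5273, -0.3185, 0.089]
contact_force: [1.0, 2.5, 0.6]
```

Dropped in. The home reading is about 0.0606.

```bash
for i in 1 2; do python3 -m crank '[{"offset":[0,0,0.004],"twist":[0,0,0]},{"offset":[0,0,0.008],"twist":[0,0,0]},{"offset":[0,0,0.012],"twist":[0,0,0]},{"offset":[0,0,0.012],"twist":[0,0,0]}]' | grep -E "pos|ct_f";done;  for i in 1 2 3 4; do python3 -m crank '[{"offset":[0,0,0.001],"twist":[0,0,0]},{"offset":[0,0,0.0015],"twist":[0,0,0]},{"offset":[0,0,0.0015],"twist":[0,0,0]}]' | grep -E "pos|ct_f"; done
```

```text
tool_pos: [0.5271, -0.3186, 0.077]
contact_force: [2.8, 2.5, -3.0]
tool_pos: [0.5272, -0.3186, 0.0652]
contact_force: [3.8, 3.8, -0.7]
tool_pos: [0.5274, -0.3186, 0.0645]
contact_force: [1.9, 5.2, 2.0]
tool_pos: [0.5274, -0.3186, 0.063]
contact_force: [2.4, 5.0, 3.2]
tool_pos: [0.5274, -0.3186, 0.0616]
contact_force: [1.8, 5.5, 3.4]
tool_pos: [0.5275, -0.3186, 0.0607]
contact_force: [0.9, 7.4, 7.5]
```

```bash
python3 -m crank '[{"offset":[0,0,0.0005],"twist":[0,0,0]},{"offset":[0,0,0.0005],"twist":[0,0,0]},{"offset":[0,0,0.0005],"twist":[0,0,0]},{"offset":[0,0,0.0005],"twist":[0,0,0]},{"offset":[0,0,-0.02],"twist":[0,0,0]},{"offset":[0,0,-0.06],"twist":[0,0,0]},{"offset":[0,0,-0.18],"twist":[0,0,0]},{"offset":[0,0,-0.18],"twist":[0,0,0]},{"offset":[0,0,-0.18],"twist":[0,0,0]},{"offset":[-0.12,-0.12,-0.18],"twist":[0,0,0]},{"offset":[-0.12,-0.12,-0.18],"twist":[0,0,0]},{"offset":[-0.12,-0.12,-0.18],"twist":[0,0,0]},{"offset":[-0.12,-0.12,-0.18],"twist":[0,0,0]},{"offset":[-0.12,-0.12,-0.18],"twist":[0,0,0]}]' 0.5 >/dev/null; python3 - <<'E'
from h import *
st();t=get_image("top");s=get_image("side");np.save("top3.npy",t);np.save("side3.npy",s)
a=crop("top",(256,165),(100,60),4,None,t);b=crop("side",(275,200),(50,60),4,None,s)
b=cv2.copyMakeBorder(cv2.resize(b,(200,240)),0,0,0,0,0)
c=crop("side",(275,215),(100,70),4,None,s)
c=cv2.resize(c,(400,280));a2=cv2.resize(a,(400,240))
cv2.imwrite("pics/d1.png",np.vstack([cv2.resize(a,(600,360)),cv2.resize(c,(600,240),interpolation=cv2.INTER_AREA)[:240]]) )
for n in("top","side"):
    for r in cut_out("hood",n)[:4]:print(n,round(r["confidence"],2),np.round(r["rect"],1))
E
```

```text
t 73.4 pos [ 0.3726 -0.3882  0.2401] yaw -20.8 tilt 0.03 F [ 1.4 -0.8 -1.1] grip 0.0 open 0.0427 q6 -0.58
top 0.94 [334.4 281.   32.2  39. ]
top 0.76 [208.3 201.9  35.   61.4]
top 0.61 [422.1 213.2  54.8  65.6]
side 0.81 [249.6 347.9  99.9  72.3]
side 0.79 [252.8 194.9  57.8  36.1]
side 0.66 [168.4 272.   53.6  34.2]
side 0.66 [303.1 294.2  29.4  48.3]
```

View pics/d1.png

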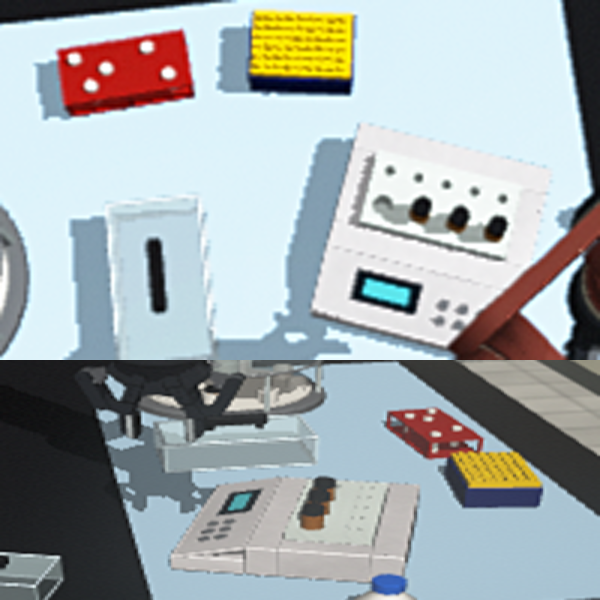

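All three tall vials stand in wells 1 to 3, at about (422,210), (459,217) and (496,228). The hood stands on the bench with its handle at (155,275). I'll measure the handle.

```bash
python3 - <<'E'
from h import *
t=np.load("top3.npy").max(2);m=(t<70).astype(np.uint8);m[:175]=0;m[230:]=0;m[:,:195]=0;m[:,222:]=0
n,l,s,c=cv2.connectedComponentsWithStats(m);i=1+np.argmax(s[1:,4]);print(s[i])
P=np.argwhere(l==i)[:,::-1];w=np.array([ray(p,.096,"top")[:2] for p in P]);k=w.mean(0);u,sv,vt=np.linalg.svd(w-k);pr=(w-k)@vt[0]
print(k.round(4),np.degrees(np.arctan2(vt[0][1],vt[0][0])),np.ptp(pr))
ang=np.degrees(np.arctan2(vt[0][1],vt[0][0]));to(k[0],k[1],.2,ang+90);to(k[0],k[1],.2,ang+90,-1);to(k[0],k[1],.2,ang+90,1)
E
```

```text
[205 185   6  24 100]
[0.498 0.012] 179.97264655452207 0.07692721689485088
to (np.float64(0.49796952651518916), np.float64(0.012047642397986436), 0.2, np.float64(90.0)) offset [ 0.4182 -0.025   0.0399] twist [ 1.000e-02 -2.000e-02 -1.107e+02] rows 10.3 q6~ -1.55
to (np.float64(0.49796952651518916), np.float64(0.012047642397986436), 0.2, np.float64(270.0)) offset [ 0.4182 -0.025   0.0399] twist [-2.00e-02 -1.00e-02  6.93e+01] rows 6.7 q6~ -4.69
to (np.float64(0.49796952651518916), np.float64(0.012047642397986436), 0.2, np.float64(-90.0)) offset [ 0.4182 -0.025   0.0399] twist [-2.00e-02 -1.00e-02  6.93e+01] rows 6.7 q6~ 1.6
```

```bash
python3 -m crank '[{"offset":[0.42,-0.0235,0],"twist":[0,0,69.2]},{"offset":[0.42,-0.0235,0],"twist":[0,0,69.2]},{"offset":[0.42,-0.0235,0],"twist":[0,0,69.2]},{"offset":[0.42,-0.0235,0],"twist":[0,0,69.2]},{"offset":[0.42,-0.0235,0],"twist":[0,0,69.2]},{"offset":[0.42,-0.0235,0],"twist":[0,0,69.2]},{"offset":[0.42,-0.0235,0],"twist":[0,0,69.2]},{"offset":[0.42,-0.0235,0],"twist":[0,0,69.2]},{"offset":[0.42,-0.0235,0.05],"twist":[0,0,69.2]},{"offset":[0.42,-0.0235,0.1],"twist":[0,0,69.2]},{"offset":[0.42,-0.0235,0.12],"twist":[0,0,69.2]},{"offset":[0.42,-0.0235,0.12],"twist":[0,0,69.2]},{"offset":[0.42,-0.0235,0.12],"twist":[0,0,69.2]}]' 0.45 >/dev/null; python3 -c "
from h import *
st();to(.5,.013,.047,-90,1)"
```

```text
t 75.22 pos [0.5015 0.0123 0.1224] yaw -90.0 tilt 0.22 F [ 0.  -0.4 -0.1] grip 0.0 open 0.0383 q6 1.45
to (0.5, 0.013, 0.047, np.float64(-90.0)) offset [-0.0018 -0.0007  0.0754] twist [ 0.03 -0.22 -0.03] rows 1.2 q6~ 1.6
```

```bash
python3 -m crank '[{"offset":[0,0,0.03],"twist":[0,0,0]},{"offset":[0,0,0.05],"twist":[0,0,0]},{"offset":[0,0,0.064],"twist":[0,0,0]},{"offset":[0,0,0.072],"twist":[0,0,0]},{"offset":[0,0,0.072],"twist":[0,0,0]},{"offset":[0,0,0.072],"twist":[0,0,0]}]' | grep -E "pos|ct_f"; python3 -m crank '[{"offset":[0,0,0],"twist":[0,0,0]},{"offset":[0,0,0],"twist":[0,0,0]},{"offset":[0,0,0],"twist":[0,0,0]},{"offset":[0,0,0],"twist":[0,0,0]},{"offset":[0,0,0],"twist":[0,0,0]}]' 0 40
```

```text
tool_pos: [0.5006, 0.0124, 0.0489]
contact_force: [0.1, -0.1, 0.0]
t: 76.6
tool_pos: [0.5003, 0.0127, 0.0485]
tool_rot: [-3.141, 0.001, -0.002]
contact_force: [0.4, 2.9, 4.2]
opening: 0.0154
grip_force: 45.8
```

```bash
python3 -m crank '[{"offset":[0,0,-0.005],"twist":[0,0,0]},{"offset":[0,0,-0.03],"twist":[0,0,0]},{"offset":[0,0,-0.08],"twist":[0,0,0]},{"offset":[0,0,-0.19],"twist":[0,0,0]},{"offset":[0,0,-0.19],"twist":[0,0,0]},{"offset":[0,0,-0.19],"twist":[0,0,0]},{"offset":[0,0,-0.19],"twist":[0,0,0]},{"offset":[0,0,-0.19],"twist":[0,0,0]}]' | grep -E "pos|force"; python3 -c "
from h import *
st();to(.5507,-.3053,.235,-20.9)"
```

```text
tool_pos: [0.4983, 0.0125, 0.2348]
contact_force: [1.0, 0.6, -2.4]
grip_force: 45.0
t 77.6 pos [0.4983 0.0125 0.2348] yaw -90.0 tilt 0.3 F [ 1.   0.6 -2.4] grip 45.0 open 0.0149 q6 1.45
to (0.5507, -0.3053, 0.235, np.float64(-20.9)) offset [ 0.0526  0.3178 -0.0006] twist [ -0.2    0.25 -69.14] rows 6.5 q6~ -0.14
```

```bash
python3 -m crank '[{"offset":[0.051,0.318,0],"twist":[0,0,-69]},{"offset":[0.051,0.318,0],"twist":[0,0,-69]},{"offset":[0.051,0.318,0],"twist":[0,0,-69]},{"offset":[0.051,0.318,0],"twist":[0,0,-69]},{"offset":[0.051,0.318,0],"twist":[0,0,-69]},{"offset":[0.051,0.318,0],"twist":[0,0,-69]},{"offset":[0.051,0.318,0],"twist":[0,0,-69]},{"offset":[0.051,0.318,0],"twist":[0,0,-69]},{"offset":[0.051,0.318,0],"twist":[0,0,-69]},{"offset":[0.051,0.318,0],"twist":[0,0,-69]},{"offset":[0.051,0.318,0],"twist":[0,0,-69]},{"offset":[0.051,0.318,0],"twist":[0,0,-69]}]' | grep force; python3 -c "
from h import *
st();to(.5507,-.3053,.12,-20.9)"
```

```text
contact_force: [0.6, 0.6, -1.8]
grip_force: 45.0
t 79.1 pos [ 0.5507 -0.3054  0.2381] yaw -21.0 tilt 0.02 F [ 0.6  0.6 -1.8] grip 45.0 open 0.0155 q6 -0.26
to (0.5507, -0.3053, 0.12, np.float64(-20.9)) offset [ 1.000e-04 -1.000e-04  1.181e-01] twist [ 0.02  0.01 -0.13] rows 1.9 q6~ -0.14
```

```bash
python3 -m crank '[{"offset":[0,0,0.03],"twist":[0,0,0]},{"offset":[0,0,0.055],"twist":[0,0,0]},{"offset":[0,0,0.066],"twist":[0,0,0]},{"offset":[0,0,0.066],"twist":[0,0,0]},{"offset":[0,0,0.066],"twist":[0,0,0]}]' | grep -E "pos|ct_f"; for i in 1 2; do python3 -m crank '[{"offset":[0,0,0.004],"twist":[0,0,0]},{"offset":[0,0,0.008],"twist":[0,0,0]},{"offset":[0,0,0.008],"twist":[0,0,0]}]' | grep -E "pos|ct_f"; done
```

```text
tool_pos: [0.5514, -0.306, 0.1735]
contact_force: [0.7, -0.5, -1.7]
tool_pos: [0.5504, -0.3054, 0.1634]
contact_force: [0.2, 1.3, -1.2]
tool_pos: [0.5503, -0.3053, 0.1551]
contact_force: [-0.1, 0.1, -2.8]
```

```bash
for i in 1 2 3 4; do python3 -m crank '[{"offset":[0,0,0.004],"twist":[0,0,0]},{"offset":[0,0,0.008],"twist":[0,0,0]},{"offset":[0,0,0.008],"twist":[0,0,0]}]' | grep -E "pos|ct_f"; done; for i in 1 2 3; do python3 -m crank '[{"offset":[0,0,0.002],"twist":[0,0,0]},{"offset":[0,0,0.003],"twist":[0,0,0]},{"offset":[0,0,0.003],"twist":[0,0,0]}]' | grep -E "pos|ct_f"; done
```

```text
tool_pos: [0.5504, -0.3053, 0.1472]
contact_force: [-0.2, -0.2, -1.6]
tool_pos: [0.5504, -0.3053, 0.1392]
contact_force: [-0.1, -0.6, -2.6]
tool_pos: [0.5504, -0.3053, 0.1312]
contact_force: [0.5, -0.4, -2.5]
tool_pos: [0.5503, -0.3053, 0.1232]
contact_force: [0.1, 0.4, -1.5]
tool_pos: [0.5506, -0.3055, 0.1208]
contact_force: [-0.0, -0.4, -2.9]
tool_pos: [0.5506, -0.3055, 0.1177]
contact_force: [-0.0, 0.1, -1.6]
tool_pos: [0.5506, -0.3055, 0.1147]
contact_force: [-0.3, -0.4, -2.0]
```

```bash
for i in 1 2 3; do python3 -m crank '[{"offset":[0,0,0.001],"twist":[0,0,0]},{"offset":[0,0,0.002],"twist":[0,0,0]},{"offset":[0,0,0.002],"twist":[0,0,0]}]' | grep -E "pos|ct_f"; done
```

```text
tool_pos: [0.5506, -0.3055, 0.1128]
contact_force: [0.2, -0.7, -2.3]
tool_pos: [0.5506, -0.3055, 0.1107]
contact_force: [0.2, -0.0, -2.1]
tool_pos: [0.5507, -0.3056, 0.1105]
contact_force: [-3.6, 2.2, 6.2]
```

Seated on the deck at 0.1105, as predicted. I'll release, retreat and look once.

```bash
python3 -m crank '[{"offset":[0,0,0],"twist":[0,0,0]},{"offset":[0,0,0],"twist":[0,0,0]},{"offset":[0,0,0],"twist":[0,0,0]},{"offset":[0,0,0],"twist":[0,0,0]},{"offset":[0,0,-0.03],"twist":[0,0,0]},{"offset":[0,0,-0.07],"twist":[0,0,0]},{"offset":[0,0,-0.13],"twist":[0,0,0]},{"offset":[0,0,-0.13],"twist":[0,0,0]},{"offset":[0.25,-0.13,-0.13],"twist":[0,0,0]},{"offset":[0.25,-0.13,-0.13],"twist":[0,0,0]},{"offset":[0.25,-0.13,-0.13],"twist":[0,0,0]},{"offset":[0.25,-0.13,-0.13],"twist":[0,0,0]},{"offset":[0.25,-0.13,-0.13],"twist":[0,0,0]},{"offset":[0.25,-0.13,-0.13],"twist":[0,0,0]},{"offset":[0.25,-0.13,-0.13],"twist":[0,0,0]}]' 0.45 >/dev/null; python3 - <<'E'
from h import *
st();t=get_image("top");s=get_image("side")
p=[.5507,-.3053,np.radians(-20.9)];c,sn=np.cos(p[2]),np.sin(p[2]);L=lambda x,y,z:[p[0]+c*x-sn*y,p[1]+sn*x+c*y,z]
pts=[L(x,y,.13) for x in(-.053,.053) for y in(-.093,.093)]
a=crop("top",(300,185),(50,50),4,None,t,proj(pts,"top"));b=crop("side",(280,230),(50,50),4,None,s,proj(pts,"side"));cv2.imwrite("pics/e1.png",np.hstack([a,b]))
im=s.astype(int);m=(im[:,:,0]-im[:,:,2]>50);print(m[135:185,200:270].sum(),"amber px left at carousel")
E
```

```text
t 86.1 pos [ 0.519  -0.0261  0.2384] yaw -21.0 tilt 0.04 F [ 0.1  0.5 -0.4] grip 0.0 open 0.0382 q6 0.17
0 amber px left at carousel
```

View pics/e1.png

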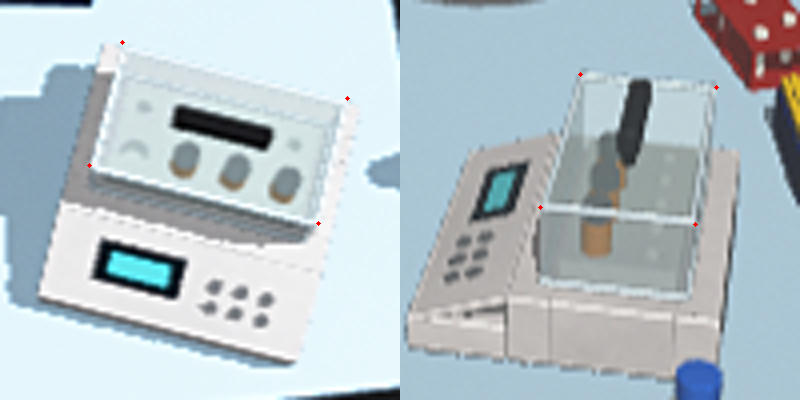

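The hood sits flat over the block, with its corners at the predicted spots within about 1 px. The three vials are under it and no amber is left in the carousel. Handing in.

```bash
python3 -c "
from station import *
print(finish_job())"
```

```text
the job is handed in; nothing more can be done
None
```

I handed the job in at about 86 s: all three tall vials stand fully home in large wells, the hood is back flat over the block, and the short vials stayed in the carousel. The hand-in gave no verdict, so I don't know how it was judged.

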